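# Put the wig bench supplies back in their holders

### The arm

A 6-joint arm with a two-finger parallel gripper is mounted at the origin on the work surface. World frame = base frame: x ahead of the robot, y to its left, z up, the work surface at z = 0. Lengths are in m, angles in rad, forces in N, time in s.
With the tool pointing down it reaches from about 0.375 to 0.975 m from the base axis. Payload 3.8 kg.
Tool frame: the origin (TCP) lies on the centre line of the jaws, within the pads' length; the fingertips stand 25 mm ahead of it and the grasp point (between the pads) lies 6 mm ahead of it; z points along the fingers, y is the direction in which the jaws open and shut (so a half turn about z gives the same grasp; the last joint's range is limited). The gripper opens to 85 mm and grips with 20 to 120 N. Pads are 22 mm wide; open, the fingers measure 114 mm over their backs; the gripper's body (76 mm by 85 mm) begins 54 mm behind the grasp point. The pads swing forward as they close: fully open they stand 13 mm farther back than shut.
Start: joints at [-1.358, 0.264, 1.604, -0, 1.274, -0.037], TCP at [0.167, -0.654, 0.256] pointing down, gripper open.
Joint ranges: [-2.63, 2.63], [-0.94, 2.18], [0.31, 2.57], [-1.31, 4.45], [0, 2.66], [-2.55, 2.55]. Speed limits (rad/s): [2.57, 2.57, 3.14, 3.14, 3.14, 3.14].

### API

Orientations are given as a rotation vector (axis times angle).
In Python, from workcell import bot gives the robot as it stands.
- The arm moves only by the tool servo_tool, never from a script. Its argument "moves" is a list of rows, each a list of 3 entries, a list of its own where there are three numbers: the closure in counts, from 0 (fully open) to 255 (shut), then the shift along the tool's x, y, z in m, then the turn about the tool's z in rad. A call has exactly 8 rows; each row shifts and turns the pose as measured when the row begins, along the tool's axes as they then stand; what a row does not reach is not made up. A row lasts 1/12 s, in which the tool goes at most 41.7 mm and 7.16 degrees, less where a joint would pass 70% of its speed; a pose out of reach is approached as far as the arm can. A call is refused whole if a number of a shift passes 0.0417 or a number of a turn 0.125, either way. A call with a gripper value outside its range is refused whole. The fingers move at their own pace and stop on an object; "newtons" is the grip in N (left out, the last holds). Time passes only in rows, so rows that do not move let the fingers close, or fill a call up. It gives the time, the measured TCP pose, the force and the opening at its end, in the units of the state.
- bot.read_state(): the state, without advancing time (a new reading comes with each control period).
- bot.read_camera(name): name is "side" or "top" or "wrist"; returns a dict with "pixels" (400x640x3 uint8, red, green, blue), "depth" (400x640 float32, m along the optical axis (not along the pixel's ray), 0 where there is no reading), "intrinsics" (3x3 intrinsics, pixels), "dist" ([k1, k2, p1, p2, k3] as OpenCV has them; the pictures are not rectified), "R" (3x3) and "t" (3): a world point X has camera coordinates R X + t. Camera axes: x right, y down, z forward; pixel columns grow to the right and rows downward; lengths in m; the calibration is good to about 2 mm. A picture is of the moment at which its call begins.
- bot.finish_job(): hands the job in, once; it reports no verdict.
The state is a dict: "time": time; "q": joint angles; "joint_vel": joint speeds; "joint_torque": joint torques, N m; "tool_pos": TCP position; "tcp_rot": TCP orientation; "wrist_force": force on the tool from outside, world axes, zero at the start; "torque": the same for the moment, N m; "width": opening from 0.0 (shut) to 1.0 (fully open).
Only numpy, scipy, OpenCV 4.12 (cv2) and the standard library are available. Lean on these libraries where they do the work, as an engineer would, in place of code of your own. Each camera call takes 0.05 s, during which the arm holds its last target.

### The job

Put the four supplies on the wig-maker's bench back upright into the wooden holders whose recess matches their foot: first the two tall ones (spray bottle in the small round recess, rectangular can in the oblong one) in the back row, and only when both stand there move the two short ones into the front row (jar in the large round recess, square tin in the square one). Each must sit fully down in its recess; do not tip anything over or drop it from mid-air. Leave the canvas wig block and the tape roll where they are.

Things in the scene. Friction and masses are not known exactly. Their poses are not given: they have to be found in the camera images.
- spray_bottle: Loose tall round white spray bottle: straight body 46 mm in diameter up to 118 mm, then a shoulder and a black pump head, 145 mm high in all, about 0.22 kg. Grip the straight body. Origin: centre of its underside; z up. Its yaw does not matter.
- solvent_can: Loose tall rectangular aluminium can, 56 mm along its x by 36 mm along its y, flat-sided up to 118 mm, black round cap up to 143 mm, about 0.28 kg. Origin: centre of its underside; z up.
- jar: Loose short round amber jar with a steel lid, 60 mm in diameter, 60 mm high, about 0.20 kg. Origin: centre of its underside; z up. Its yaw does not matter.
- pin_tin: Loose short square steel tin with a darker lid, 51 x 51 mm, 50 mm high, closed, about 0.16 kg. Origin: centre of its underside; x and y along its sides; z up; any quarter turn fits.
- holder_small_round: Fixed dark wooden block 94 x 94 mm, 14 mm high, with a recess 10 mm deep, cork-lined, whose floor is 4 mm above the bench. Origin: centre of the underside, on the bench, under the middle of the recess; x and y along its sides, z up; its yaw varies by up to 20 degrees. All four blocks are alike outside and differ by the recess only. Round recess 62 mm in diameter, for the spray bottle. In the back row (far from the robot).
- holder_oblong: Fixed dark wooden block 94 x 94 mm, 14 mm high, with a recess 10 mm deep, cork-lined, whose floor is 4 mm above the bench. Origin: centre of the underside, on the bench, under the middle of the recess; x and y along its sides, z up; its yaw varies by up to 20 degrees. All four blocks are alike outside and differ by the recess only. Oblong recess 72 mm along its x by 52 mm along its y, for the rectangular can (long side along long side). In the back row (far from the robot).
- holder_large_round: Fixed dark wooden block 94 x 94 mm, 14 mm high, with a recess 10 mm deep, cork-lined, whose floor is 4 mm above the bench. Origin: centre of the underside, on the bench, under the middle of the recess; x and y along its sides, z up; its yaw varies by up to 20 degrees. All four blocks are alike outside and differ by the recess only. Round recess 76 mm in diameter, for the jar. In the front row (near the robot).
- holder_square: Fixed dark wooden block 94 x 94 mm, 14 mm high, with a recess 10 mm deep, cork-lined, whose floor is 4 mm above the bench. Origin: centre of the underside, on the bench, under the middle of the recess; x and y along its sides, z up; its yaw varies by up to 20 degrees. All four blocks are alike outside and differ by the recess only. Square recess 66 x 66 mm, for the square tin. In the front row (near the robot).
- wig_block: Bystander: blank cream canvas wig block (head form) standing on the bench to the robot's left, 152 mm in diameter, 248 mm high, 1.2 kg. Origin: centre of its underside. Not to be disturbed.
- tape_roll: Bystander: roll of paper tape lying flat beyond the holders, 90 mm in diameter, 25 mm high. Origin: centre of its underside. Not to be disturbed.

How it is judged:
On the way, in this order (a step that is already met when the one before it is completed fails the run):
1. both tall things stand released in their back-row holders, the short ones not yet moved (horizontal distance between spray_bottle and holder_small_round below 0.013 m and z of spray_bottle in the frame of holder_small_round below 0.0075 m and angle between each of spray_bottle, solvent_can's own z axis and vertical below 0.12 rad and horizontal distance between solvent_can and holder_oblong below 0.013 m and z of solvent_can in the frame of holder_oblong below 0.0075 m and contact force between each of spray_bottle, solvent_can and the fingers below 0.1 N and linear speed of each of spray_bottle, solvent_can below 0.03 m/s and distance of each of jar, pin_tin from where it was at the start of the episode below 0.04 m), for 0.2 s.
2. both short things stand released in their front-row holders (horizontal distance between jar and holder_large_round below 0.013 m and z of jar in the frame of holder_large_round below 0.0075 m and angle between each of jar, pin_tin's own z axis and vertical below 0.12 rad and horizontal distance between pin_tin and holder_square below 0.013 m and z of pin_tin in the frame of holder_square below 0.0075 m and contact force between each of jar, pin_tin and the fingers below 0.1 N and linear speed of each of jar, pin_tin below 0.03 m/s), for 0.2 s.
At the end, for the whole second after the job is handed in: Each of the four things stands in its matching recess: within 13 mm of the holder's centre, its underside no more than 3.5 mm above the recess floor, within 0.12 rad of upright, released and at rest (all of step 2 and horizontal distance between spray_bottle and holder_small_round below 0.013 m and z of spray_bottle in the frame of holder_small_round below 0.0075 m and angle between each of spray_bottle, solvent_can's own z axis and vertical below 0.12 rad and horizontal distance between solvent_can and holder_oblong below 0.013 m and z of solvent_can in the frame of holder_oblong below 0.0075 m and contact force between each of spray_bottle, solvent_can and the fingers below 0.1 N and linear speed of each of spray_bottle, solvent_can below 0.03 m/s); the robot touches nothing.
It fails at once if the wig block or the tape roll is moved by more than 25 mm (distance of any of wig_block, tape_roll from where it was at the start of the episode above 0.025 m).
It fails at once if one of the four things is tipped by more than 0.7 rad (angle between any of spray_bottle, solvent_can, jar, pin_tin's own z axis and vertical above 0.7 rad).
It fails at once if one of the four things is let go in mid-air, more than 40 mm above the bench ((height (world z) of spray_bottle above 0.04 m and contact force between spray_bottle and anything else below 0.02 N) or (height (world z) of solvent_can above 0.04 m and contact force between solvent_can and anything else below 0.02 N) or (height (world z) of jar above 0.04 m and contact force between jar and anything else below 0.02 N) or (height (world z) of pin_tin above 0.04 m and contact force between pin_tin and anything else below 0.02 N)).
It also fails if it takes over 120 s, if anything falls off the work surface, if the arm or the gripper's body presses on something with over 40 N, if the wrist force passes 120 N, or if a joint passes its speed limit or range.

## Working session

There is one attempt and no reset: what is moved stays moved. The work goes in short steps, Python scripts to look and compute and a tool call to move; the robot and the scene stay as the last step left them, time stands still between calls to the robot, and variables do not carry over. Pictures are saved under pics/ and viewed, and the job is handed in when it is done.

Besides the shell and the picture viewer there is one more tool, called as name([rows], argument=value, ...), one row to a line, values as JSON. servo_tool: Moves the arm, as the interface text tells. Its arguments: {"type":"object","properties":{"moves":{"type":"array","items":{"type":"array"}},"newtons":{"type":"number"}},"required":["moves"]}

```bash
mkdir -p pics
cat > h.py <<'E'
import numpy as np,cv2
from workcell import bot
def shot(n,f):
    c=bot.read_camera(n); cv2.imwrite('pics/'+f,c['pixels'][:,:,::-1]); np.savez('pics/'+f[:-4]+'.npz',**c); return c
def cloud(c):
    K=np.array(c['intrinsics']);h,w=c['depth'].shape
    u,v=np.meshgrid(np.arange(w),np.arange(h))
    p=cv2.undistortPoints(np.stack([u,v],-1).reshape(-1,1,2).astype(np.float64),K,np.array(c['dist'])).reshape(h,w,2)
    d=c['depth'];P=np.dstack([p[...,0]*d,p[...,1]*d,d])
    X=(P-np.array(c['t']))@np.array(c['R'])
    X[d==0]=np.nan
    return X
E
python3 - <<'E'
from h import *
s=bot.read_state();print(s)
for n in ['top','side']:
    c=shot(n,n+'0.png');print(n,c['intrinsics'],c['R'],c['t'],c['dist'])
E
```

```text
{'time': 0.0, 'q': array([-1.35789998e+00,  2.64787735e-01,  1.60539631e+00, -5.53445770e-06,
        1.27368767e+00, -3.68882344e-02]), 'joint_vel': array([-8.25892543e-04, -8.81503923e-04,  4.60370772e-05,  6.86212710e-04,
       -1.07221476e-03,  4.98825652e-04]), 'joint_torque': array([ 1.31790737e-03, -5.15103793e+01, -3.67315686e+01,  5.09155871e-04,
        1.28400960e-02,  6.58528933e-06]), 'tool_pos': array([ 0.16671683, -0.65338369,  0.25492661]), 'tcp_rot': array([-3.11487063e+00, -3.91061277e-01,  3.22688376e-04]), 'wrist_force': array([ 0.53229847,  0.28165387, -0.06830326]), 'torque': array([ 0.0335946 , -0.00480423,  0.03147508]), 'width': 1.0002208628610876}
top [[471.9011059    0.         319.21238905]
 [  0.         471.9011059  200.44291968]
 [  0.           0.           1.        ]] [[ 0.0219911  -0.99973733  0.00645484]
 [-0.98783921 -0.02272245 -0.15380958]
 [ 0.15391584 -0.00299391 -0.98807942]] [0.09826746 0.62801644 1.1871139 ] [0.00790551 0.         0.         0.         0.        ]
side [[421.73874353   0.         327.61321613]
 [  0.         421.73874353 204.43773548]
 [  0.           0.           1.        ]] [[-0.77593288 -0.63062931 -0.01532431]
 [-0.47068185  0.59496378 -0.65151877]
 [ 0.41998424 -0.49832196 -0.75847773]] [0.5543171  0.24396787 1.02772773] [-0.09940835  0.          0.          0.          0.        ]
```

View pics/top0.png

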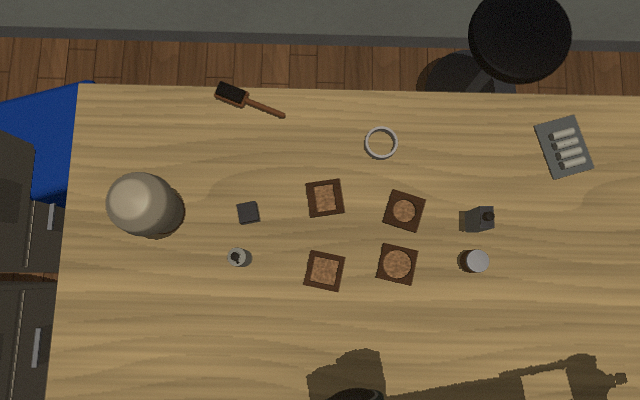

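View pics/side0.png

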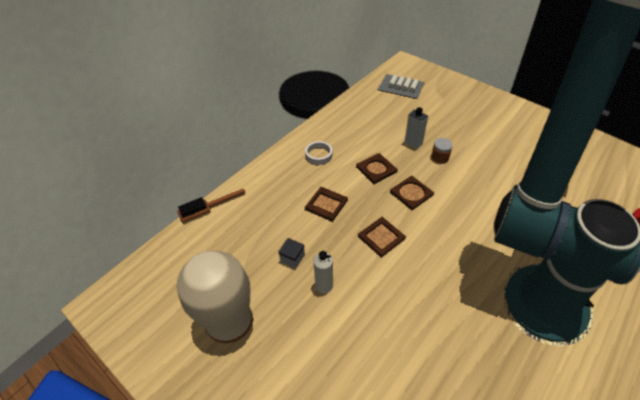

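The top view shows these pixel positions:
- **Supplies:** bottle (237,257), tin (248,213), can (478,219), jar (475,261).
- **Holders:** oblong (325,198), small round (404,210), square (324,271), large round (397,264).
- **Bystanders:** tape (381,143), wig block (145,205).

Next I'll measure them from the depth data.

```bash
cat > m.py <<'E'
from h import *
def load(f):
    return dict(np.load('pics/'+f+'.npz'))
def blob(X,cx,cy,r,z0,z1):
    m=(np.hypot(X[...,0]-cx,X[...,1]-cy)<r)&(X[...,2]>z0)&(X[...,2]<z1)
    return X[m],m
E
python3 - <<'E'
from m import *
for f in ['top0','side0']:
    c=load(f);X=cloud(c)
    if f=='top0':
        P0={n:X[v,u] for n,(u,v) in dict(bottle=(237,257),tin=(248,213),can=(475,219),jar=(475,261),obl=(325,198),sr=(404,210),sq=(324,271),lr=(397,264),tape=(370,135),wig=(140,200)).items()}
        for n in P0: print(n,P0[n].round(4))
        print('table',X[300,200],X[240,360],X[120,300])
    for n,z0,z1 in [('bottle',.03,.118),('tin',.04,.06),('can',.03,.118),('can',.11,.125),('jar',.05,.07),('jar',.015,.05),('obl',.009,.03),('sr',.009,.03),('sq',.009,.03),('lr',.009,.03),('tape',.015,.04),('wig',.03,.3)]:
        p,m=blob(X,*P0[n][:2],.09 if n=='wig' else .065,z0,z1)
        if len(p)<5: print(f,n,len(p));continue
        r=cv2.minAreaRect((p[:,:2]*1000).astype(np.float32))
        print(f,n,z0,len(p),'mean',p.mean(0).round(4),'rect',np.round(r[0],1),np.round(r[1],1),round(r[2],1))
E
```

```text
bottle [0.471  0.3042 0.143 ]
tin [0.5885 0.2973 0.0466]
can [ 0.581  -0.2808  0.089 ]
jar [ 0.477  -0.2875  0.0597]
obl [0.6394 0.0967 0.0055]
sr [ 0.6118 -0.118   0.0028]
sq [0.4436 0.0954 0.0043]
lr [ 0.4663 -0.0984  0.0036]
tape [ 0.8177 -0.0239  0.0098]
wig [0.5877 0.5069 0.2402]
table [0.36121477 0.41955872 0.00046399] [5.28116402e-01 2.69486870e-04 7.01526063e-05] [ 0.85967517  0.17093412 -0.00096989]
top0 bottle 0.03 120 mean [0.4706 0.2967 0.0852] rect [472.8 309.2] [43.7 45. ] 29.0
top0 tin 0.04 391 mean [0.5915 0.2985 0.0496] rect [592.2 298.9] [51.8 51.1] 12.6
top0 can 0.03 324 mean [ 0.5791 -0.2853  0.079 ] rect [ 583.5 -298. ] [55.6 37.6] 1.2
top0 can 0.11 268 mean [ 0.5822 -0.2952  0.1196] rect [ 583.1 -298.3] [54.4 37.5] 1.7
top0 jar 0.05 430 mean [ 0.4786 -0.2927  0.0597] rect [ 479.8 -293.8] [55.5 57.1] 1.3
top0 jar 0.015 100 mean [ 0.4743 -0.2723  0.0342] rect [ 474.6 -279. ] [59.  28.9] 14.7
top0 obl 0.009 691 mean [0.6398 0.0967 0.0138] rect [640.2  97.2] [95.  93.8] 9.5
top0 sr 0.009 821 mean [ 0.6096 -0.1169  0.0139] rect [ 609.9 -116.9] [94.3 94.7] 72.8
top0 s
[... 666 characters left out ...]
38.8] 3.3
side0 jar 0.05 213 mean [ 0.476  -0.2889  0.0586] rect [ 476.9 -291.9] [58.8 56.9] 59.0
side0 jar 0.015 159 mean [ 0.4716 -0.2729  0.0323] rect [ 474.2 -278.8] [60.2 32.5] 16.8
side0 obl 0.009 509 mean [0.6391 0.0996 0.0132] rect [640.3  98.4] [96.3 98.7] 9.7
side0 sr 0.009 467 mean [ 0.6088 -0.1143  0.0136] rect [ 608.8 -115.6] [99.1 98. ] 74.9
side0 sq 0.009 533 mean [0.4434 0.0974 0.013 ] rect [445.1  96. ] [96.5 96.3] 77.7
side0 lr 0.009 413 mean [ 0.4657 -0.0948  0.0134] rect [465.8 -96.5] [98.8 98.5] 77.5
side0 tape 0.015 167 mean [ 0.8027 -0.0386  0.0224] rect [804.2 -43.4] [65.4 98. ] 48.9
side0 wig 0.03 4481 mean [0.5588 0.5398 0.1957] rect [577.  531.6] [140.7 125.7] 69.2
```

```bash
cat >> m.py <<'E'
from scipy.optimize import least_squares
def fitc(p,r=None):
    if r: 
        f=lambda a:np.hypot(p[:,0]-a[0],p[:,1]-a[1])-r; x0=p[:,:2].mean(0)
    else:
        f=lambda a:np.hypot(p[:,0]-a[0],p[:,1]-a[1])-a[2]; x0=[*p[:,:2].mean(0),.03]
    s=least_squares(f,x0,loss='soft_l1',f_scale=.002);return s.x,np.sqrt(np.mean(s.fun**2))
def go(x,y,z,yaw):
    s=bot.read_state();R=cv2.Rodrigues(np.array(s['tcp_rot']))[0]
    d=R.T@(np.array([x,y,z])-s['tool_pos'])
    ps=np.degrees(np.arctan2(R[1,0],R[0,0]));t=-np.radians((yaw-ps+90)%180-90)
    print('t',round(s['time'],2),'pos',s['tool_pos'].round(4),'yaw',round(ps,2),'tilt',np.round(R[2,2],4),'shift',d.round(4),'turn',round(t,3),'w',round(s['width'],3),'F',s['wrist_force'].round(1))
E
python3 - <<'E'
from m import *
for f in ['top0','side0']:
    c=load(f);X=cloud(c)
    p,_=blob(X,.472,.31,.06,.02,.112);print(f,'bottle',len(p),fitc(p,.023),fitc(p))
    p,_=blob(X,.472,.31,.06,.115,.15);print('top',p.mean(0), p[:,2].max())
    p,_=blob(X,.479,-.29,.06,.015,.052);print('jar',fitc(p,.03))
    for n,x,y in [('obl',.640,.097),('sr',.610,-.117),('sq',.445,.095),('lr',.467,-.097)]:
        p,_=blob(X,x,y,.05,-.005,.008)
        p=p[np.hypot(p[:,0]-x,p[:,1]-y)<.042]
        r=cv2.minAreaRect((p[:,:2]*1000).astype(np.float32));print(n,np.round(r[0],1),np.round(r[1],1),round(r[2],1))
go(.583,-.297,.2,2)
E
```

```text
top0 bottle 94 (array([0.4735196 , 0.31047815]), np.float64(0.0003614874301692947)) (array([0.47345036, 0.31017704, 0.02273732]), np.float64(0.00035468927052312755))
top [0.47311446 0.30826366 0.12832333] 0.14874565053000724
jar (array([ 0.47877949, -0.29507744]), np.float64(0.0007249531138232278))
obl [640.6 101.9] [72.2 61.4] 9.8
sr [ 610.9 -118.3] [59.  59.6] 45.1
sq [449.9  97.4] [75.3 75.4] 76.1
lr [467.1 -98.5] [73.3 74.2] 60.2
side0 bottle 366 (array([0.47406193, 0.31149746]), np.float64(0.0007804876402867125)) (array([0.47389912, 0.31168356, 0.02279165]), np.float64(0.0007786785650327135))
top [0.46911198 0.31706151 0.12831116] 0.14726347150739313
jar (array([ 0.47930452, -0.2950838 ]), np.float64(0.0017210839252832597))
obl [643.5  95.5] [70.2 49.3] 8.9
sr [ 614.  -122.7] [57.6 54. ] 65.5
sq [447.1  92.3] [64.2 64.5] 78.9
lr [ 467.9 -101.6] [73.  69.7] 28.9
t 0.1 pos [ 0.1667 -0.6535  0.2551] yaw 14.31 tilt -1.0 shift [ 0.4915 -0.2424  0.0556] turn 0.215 w 1.0 F [-0.5 -0.  -0.5]
```

servo_tool([
  [0,[0.036,-0.018,0],0],
  [0,[0.036,-0.018,0],0],
  [0,[0.036,-0.018,0],0],
  [0,[0.036,-0.018,0],0],
  [0,[0.036,-0.018,0],0],
  [0,[0.036,-0.018,0],0],
  [0,[0.036,-0.018,0],0],
  [0,[0.036,-0.018,0],0.1],
], newtons=40)

```text
time: 0.77
tool_pos: [0.4104, -0.44, 0.2487]
tcp_rot: [-3.128, -0.21, 0.01]
wrist_force: [-0.1, -0.0, -0.4]
width: 1.001
```

```bash
python3 -c "
from m import *
go(.583,-.297,.2,2)"
```

```text
t 0.77 pos [ 0.4104 -0.44    0.2487] yaw 7.67 tilt -1.0 shift [ 0.1904 -0.1183  0.0484] turn 0.099 w 1.001 F [-0.1 -0.  -0.4]
```

servo_tool([
  [0,[0,0,0],0.1],
  [0,[0.035,-0.02,0],0],
  [0,[0.035,-0.02,0],0],
  [0,[0.035,-0.02,0],0],
  [0,[0.03,-0.018,0],0],
  [0,[0.02,-0.01,0],0],
  [0,[0,0,0],0],
  [0,[0,0,0],0],
])

```text
time: 1.43
tool_pos: [0.5695, -0.3354, 0.2434]
tcp_rot: [-3.128, -0.053, 0.016]
wrist_force: [-1.3, -0.1, -0.7]
width: 1.003
```

```bash
python3 -c "
from m import *
go(.583,-.297,.2,2)
c=shot('wrist','w1.png');X=cloud(c)
p,_=blob(X,.583,-.297,.045,.114,.122);print(p.mean(0)); r=cv2.minAreaRect((p[:,:2]*1000).astype(np.float32));print(r)
"
```

```text
t 1.43 pos [ 0.5695 -0.3354  0.2434] yaw 1.96 tilt -0.9999 shift [ 0.0153 -0.0374  0.0438] turn -0.001 w 1.003 F [-1.3 -0.1 -0.7]
[ 0.58906869 -0.30064583  0.12065044]
((585.7139282226562, -298.47113037109375), (55.41459655761719, 35.272254943847656), 0.8686367273330688)
```

View pics/w1.png

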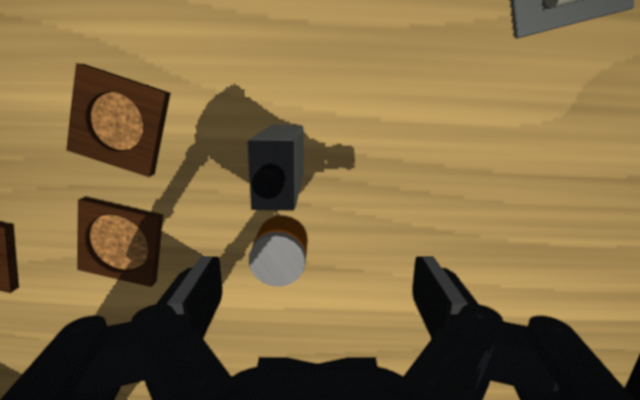

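The wrist view shows the can at (277,168) and the jar at (278,255). All three cameras agree to within 2 mm. Next I'll go over the can and descend.

servo_tool([
  [0,[0.015,-0.02,0],0],
  [0,[0,-0.018,0],0],
  [0,[0,0,0.02],0],
  [0,[0,0,0.02],0],
  [0,[0,0,0.01],0],
  [0,[0,0,0],0],
  [0,[0,0,0],0],
  [0,[0,0,0],0],
])

```text
time: 2.15
tool_pos: [0.5746, -0.2991, 0.1928]
tcp_rot: [-3.129, -0.04, 0.022]
wrist_force: [-0.3, -0.4, 0.4]
width: 1.0
```

```bash
python3 -c "
from m import *
go(.5843,-.298,.106,1.5)
"
```

```text
t 2.15 pos [ 0.5746 -0.2991  0.1928] yaw 1.48 tilt -0.9998 shift [0.011  0.0002 0.0866] turn -0.0 w 1.0 F [-0.3 -0.4  0.4]
```

servo_tool([
  [0,[0.006,0,0],0],
  [0,[0.006,0,0.01],0],
  [0,[0,0,0.025],0],
  [0,[0,0,0.025],0],
  [0,[0,0,0.02],0],
  [0,[0,0,0.006],0],
  [0,[0,0,0],0],
  [0,[0,0,0],0],
])

```text
time: 2.82
tool_pos: [0.5939, -0.3025, 0.1102]
tcp_rot: [-3.137, -0.037, -0.0]
wrist_force: [-0.1, 0.2, -0.3]
width: 1.002
```

```bash
python3 -c "
from m import *
go(.5843,-.298,.106,1.5)
c=shot('wrist','w2.png')
"
```

```text
t 2.82 pos [ 0.5939 -0.3025  0.1102] yaw 1.36 tilt -1.0 shift [-0.0095 -0.0047  0.0042] turn -0.002 w 1.002 F [-0.1  0.2 -0.3]
```

View pics/w2.png

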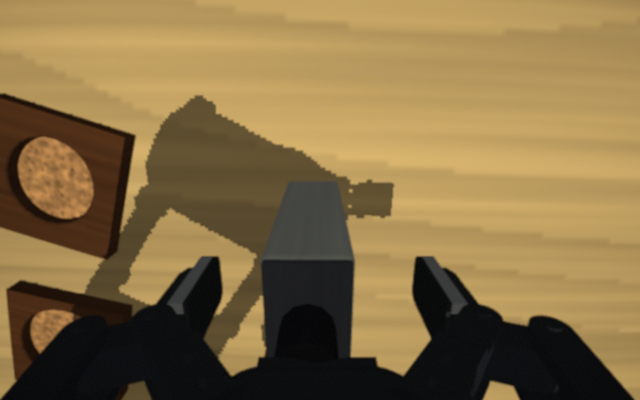

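servo_tool([
  [0,[-0.008,-0.004,0.004],0],
  [0,[0,0,0],0],
  [255,[0,0,0],0],
  [255,[0,0,0],0],
  [255,[0,0,0],0],
  [255,[0,0,0],0],
  [255,[0,0,0],0],
  [255,[0,0,0],0],
], newtons=40)

```text
time: 3.53
tool_pos: [0.5885, -0.3002, 0.1129]
tcp_rot: [3.14, 0.037, 0.015]
wrist_force: [0.6, 0.0, -2.2]
width: 0.415
```

```bash
python3 -c "
from m import *
go(.5843,-.298,.106,1.5)
"
```

```text
t 3.53 pos [ 0.5885 -0.3002  0.1129] yaw 1.36 tilt -1.0 shift [-0.0042 -0.0023  0.0068] turn -0.003 w 0.415 F [ 0.6  0.  -2.2]
```

servo_tool([
  [255,[0,0,-0.015],0],
  [255,[0,0,-0.02],0],
  [255,[0,0,-0.025],0],
  [255,[0,0,-0.01],0],
  [255,[0,-0.01,0],0],
  [255,[0,-0.02,0],0],
  [255,[0,-0.03,0],0],
  [255,[0,-0.03,0],-0.05],
], newtons=50)

```text
time: 4.2
tool_pos: [0.5824, -0.2104, 0.1778]
tcp_rot: [-3.139, -0.104, -0.002]
wrist_force: [-0.2, 0.1, -2.7]
width: 0.411
```

```bash
python3 -c "
from m import *
go(.644,.097,.175,9.6)
c=shot('wrist','w3.png')
"
```

```text
t 4.2 pos [ 0.5824 -0.2104  0.1778] yaw 3.79 tilt -1.0 shift [ 0.0818 -0.3027  0.0033] turn -0.101 w 0.411 F [-0.2  0.1 -2.7]
```

View pics/w3.png

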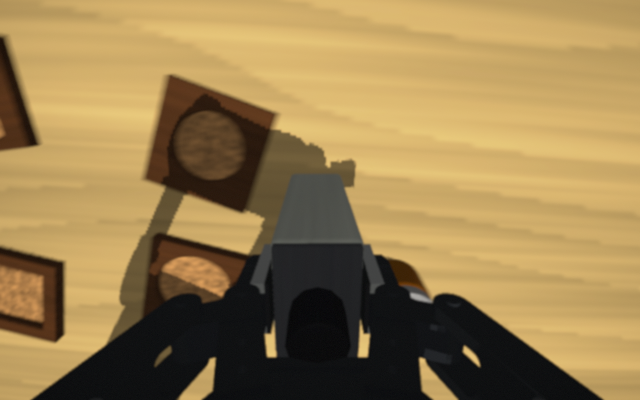

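Can is held upright (cap at (318,330), body between the pads, force −2.7 N equals its weight). Carrying it on.

servo_tool([
  [255,[0.01,-0.036,0],0],
  [255,[0.01,-0.036,0],0],
  [255,[0.01,-0.036,0],0],
  [255,[0.01,-0.036,0],0],
  [255,[0.01,-0.036,0],0],
  [255,[0.01,-0.036,0],0],
  [255,[0.005,-0.025,0],-0.05],
  [255,[0,0,0],-0.05],
])

```text
time: 4.92
tool_pos: [0.6219, 0.0553, 0.1663]
tcp_rot: [-3.118, -0.271, 0.021]
wrist_force: [-0.6, -0.1, -1.9]
width: 0.414
```

```bash
python3 -c "
from m import *
go(.644,.097,.175,9.6)
"
```

```text
t 4.92 pos [0.6219 0.0553 0.1663] yaw 9.96 tilt -0.9998 shift [ 0.0289 -0.0374 -0.0086] turn 0.006 w 0.414 F [-0.6 -0.1 -1.9]
```

servo_tool([
  [255,[0.012,-0.015,0],0],
  [255,[0.012,-0.015,0],0],
  [255,[0.004,-0.006,0],0],
  [255,[0,0,0],0],
  [255,[0,0,0],0],
  [255,[0,0,0],0],
  [255,[0,0,0],0],
  [255,[0,0,0],0],
])

```text
time: 5.58
tool_pos: [0.636, 0.1004, 0.1565]
tcp_rot: [-3.117, -0.284, 0.045]
wrist_force: [0.1, -0.3, -2.2]
width: 0.416
```

```bash
python3 -c "
from m import *
go(.644,.097,.117,9.6)
c=shot('top','t4.png');X=cloud(c)
p,_=blob(X,.644,.1,.06,.09,.23)
print(p[:,2].min(),p[:,2].max())
c=shot('wrist','w4.png')
"
```

```text
t 5.58 pos [0.636  0.1004 0.1565] yaw 10.41 tilt -0.9995 shift [0.0084 0.0053 0.0393] turn 0.014 w 0.416 F [ 0.1 -0.3 -2.2]
0.09081445156146382 0.22940896918079776
```

View pics/w4.png

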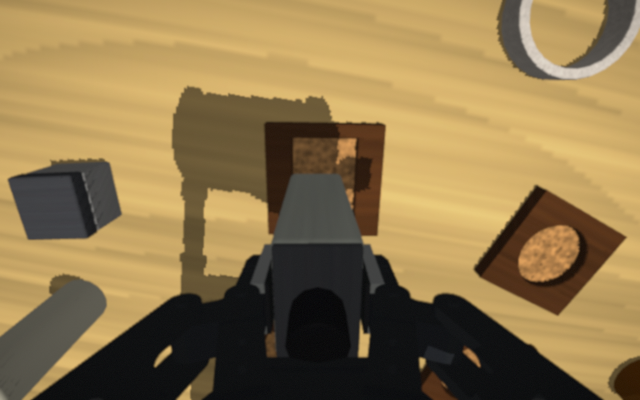

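servo_tool([
  [255,[0.008,0.005,-0.002],0],
  [255,[0.002,0,0],0],
  [255,[0,0,0.01],0],
  [255,[0,0,0.01],0],
  [255,[0,0,0],0],
  [255,[0,0,-0.001],0],
  [255,[0,0,-0.001],0],
  [255,[0,0,-0.001],0],
])

```text
time: 6.35
tool_pos: [0.6475, 0.0951, 0.1391]
tcp_rot: [-3.118, -0.279, 0.045]
wrist_force: [0.1, -0.9, -2.0]
width: 0.412
```

```bash
python3 -c "
from m import *
go(.644,.097,.117,9.6)
R=cv2.Rodrigues(bot.read_state()['tcp_rot'])[0];print(R[:,2])
"
```

```text
t 6.35 pos [0.6475 0.0951 0.1391] yaw 10.25 tilt -0.9995 shift [-0.0025 -0.0022  0.0222] turn 0.011 w 0.412 F [ 0.1 -0.9 -2. ]
[-0.02964599  0.00826446 -0.99952629]
```

servo_tool([
  [255,[0,0,0.006],0],
  [255,[0,0,0.006],0],
  [255,[0,0,0.004],0],
  [255,[0,0,0.002],0],
  [255,[0,0,0],0],
  [255,[0,0,-0.001],0],
  [255,[0,0,-0.001],0],
  [255,[0,0,-0.001],0],
])

```text
time: 7.02
tool_pos: [0.6468, 0.0957, 0.1226]
tcp_rot: [-3.118, -0.28, 0.045]
wrist_force: [-0.4, -0.2, -1.6]
width: 0.412
```

```bash
python3 -c "
from m import *
go(.6475,.096,.117,9.6)
R=cv2.Rodrigues(bot.read_state()['tcp_rot'])[0];print(R[:,2])
c=shot('wrist','w5.png')
c=shot('side','s5.png');cv2.imwrite('pics/s5c.png',cv2.resize(c['pixels'][120:320,220:420,::-1],(600,600)))
"
```

```text
t 7.02 pos [0.6468 0.0957 0.1226] yaw 10.28 tilt -0.9995 shift [ 0.0009 -0.      0.0055] turn 0.012 w 0.412 F [-0.4 -0.2 -1.6]
[-0.02967084  0.00827277 -0.99952549]
```

View pics/s5c.png

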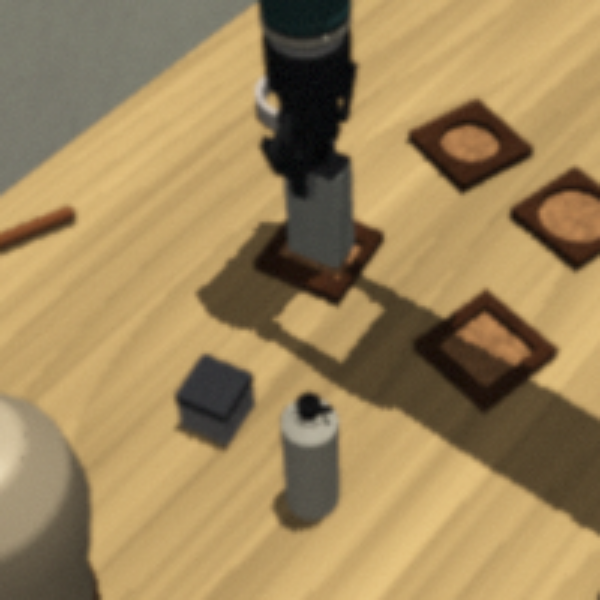

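View pics/w5.png

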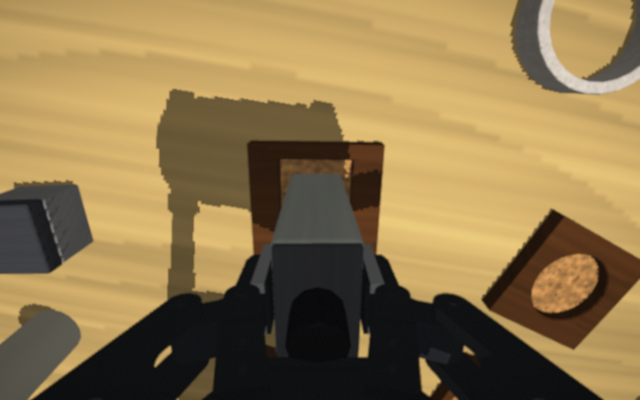

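servo_tool([
  [255,[0,0,0.003],0],
  [255,[0,0,0.002],0],
  [255,[0,0,0.002],0],
  [255,[0,0,0.001],0],
  [255,[0,0,0],0],
  [255,[0,0,0],0],
  [255,[0,0,0],0],
  [255,[0,0,0],0],
])

```text
time: 7.78
tool_pos: [0.6484, 0.096, 0.1176]
tcp_rot: [-3.118, -0.28, 0.038]
wrist_force: [0.1, -0.2, -0.6]
width: 0.413
```

```bash
python3 -c "
from m import *
go(.6475,.096,.117,9.6)
c=shot('side','s6.png');cv2.imwrite('pics/s6c.png',cv2.resize(c['pixels'][150:250,260:400,::-1],(700,500),interpolation=cv2.INTER_CUBIC))
X=cloud(c);p,_=blob(X,.64,.097,.045,.02,.075)
r=cv2.minAreaRect((p[:,:2]*1000).astype(np.float32));print(len(p),r)
"
```

```text
t 7.78 pos [0.6484 0.096  0.1176] yaw 10.28 tilt -0.9997 shift [-0.0009 -0.0002  0.0006] turn 0.012 w 0.413 F [ 0.1 -0.2 -0.6]
283 ((632.4672241210938, 108.74263000488281), (61.3040771484375, 30.91252326965332), 41.82037353515625)
```

View pics/s6c.png

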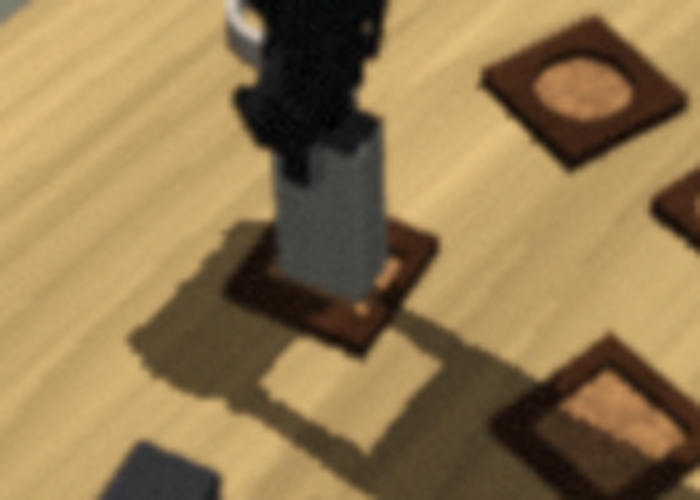

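The force is easing, so the can is touching the cork, and the crop shows its base inside the recess. I'll press slightly, then open.

servo_tool([
  [255,[0,0,0.002],0],
  [255,[0,0,0.002],0],
  [255,[0,0,0.001],0],
  [255,[0,0,0],0],
  [190,[0,0,0],0],
  [120,[0,0,0],0],
  [60,[0,0,0],0],
  [0,[0,0,-0.001],0],
])

```text
time: 8.5
tool_pos: [0.6496, 0.0963, 0.118]
tcp_rot: [-3.118, -0.28, 0.034]
wrist_force: [0.4, 0.2, 1.2]
width: 0.796
```

servo_tool([
  [0,[0,0,-0.001],0],
  [0,[0,0,-0.001],0],
  [0,[0,0,-0.006],0],
  [0,[0,0,-0.025],0],
  [0,[0,0,-0.03],0],
  [0,[0,0,-0.03],0],
  [0,[0,0,-0.03],0],
  [0,[0,0,-0.02],0],
])

```text
time: 9.17
tool_pos: [0.6486, 0.0944, 0.26]
tcp_rot: [-3.118, -0.28, 0.058]
wrist_force: [0.5, -0.1, 0.7]
width: 0.998
```

```bash
python3 -c "
from m import *
go(.4737,.311,.2,9.6)
c=shot('wrist','w7.png');X=cloud(c)
p,_=blob(X,.64,.097,.05,.1,.128);print(len(p),np.median(p,0),cv2.minAreaRect((p[:,:2]*1000).astype(np.float32)))
c=shot('side','s7.png');cv2.imwrite('pics/s7c.png',cv2.resize(c['pixels'][150:250,260:400,::-1],(700,500),interpolation=cv2.INTER_CUBIC));X=cloud(c)
p,_=blob(X,.64,.097,.05,.112,.128);print(len(p),np.median(p,0),cv2.minAreaRect((p[:,:2]*1000).astype(np.float32)))
"
```

```text
t 9.17 pos [0.6486 0.0944 0.26  ] yaw 10.28 tilt -0.9993 shift [-0.1312 -0.2434  0.0682] turn 0.012 w 0.998 F [ 0.5 -0.1  0.7]
2326 [0.6544186  0.09989692 0.12519606] ((642.9837646484375, 98.71720886230469), (55.44386291503906, 36.064491271972656), 10.023341178894043)
202 [0.63205118 0.10710952 0.12338534] ((640.5803833007812, 99.73104095458984), (56.56874465942383, 38.080177307128906), 11.901861190795898)
```

View pics/s7c.png

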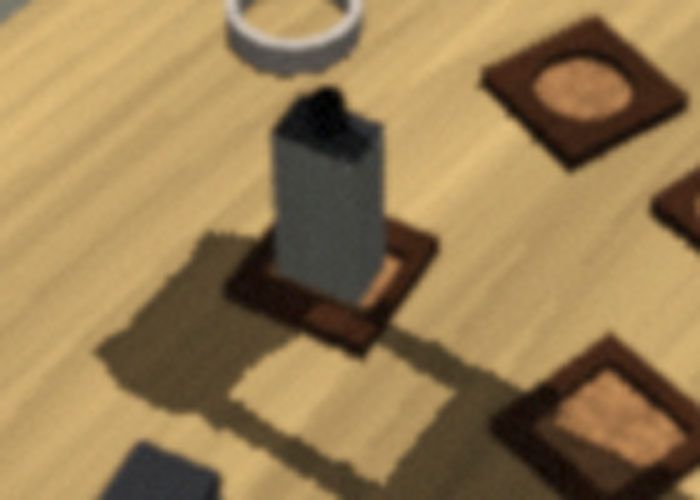

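View pics/w7.png

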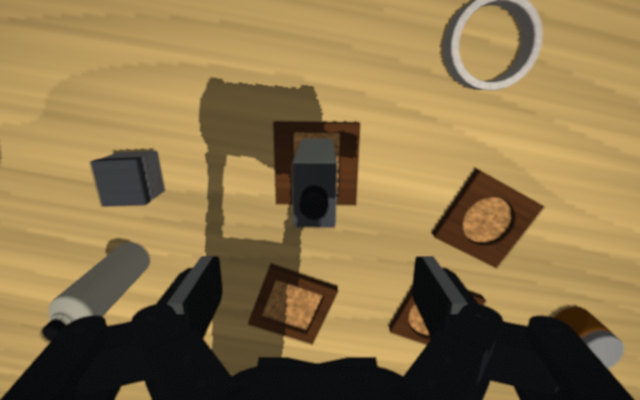

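The can now sits at (0.641, 0.099). Its top rose about 4 mm from the bench height, which matches the recess floor. Next, the bottle.

servo_tool([
  [0,[-0.018,-0.034,0],0],
  [0,[-0.018,-0.034,0],0],
  [0,[-0.018,-0.034,0],0],
  [0,[-0.018,-0.034,0],0],
  [0,[-0.018,-0.034,0],0],
  [0,[-0.018,-0.034,0],0],
  [0,[-0.008,-0.016,0],0],
  [0,[0,0,0],0],
])

```text
time: 9.93
tool_pos: [0.4912, 0.2946, 0.2647]
tcp_rot: [-3.12, -0.268, 0.05]
wrist_force: [-0.1, -0.6, -0.1]
width: 1.0
```

```bash
python3 -c "
from m import *
go(.4737,.311,.112,9.6)
R=cv2.Rodrigues(bot.read_state()['tcp_rot'])[0];print(R[:,2])
c=shot('wrist','w8.png');X=cloud(c)
p,_=blob(X,.4737,.311,.045,.03,.114);print(len(p),fitc(p,.023))
"
```

```text
t 9.93 pos [0.4912 0.2946 0.2647] yaw 9.84 tilt -0.9994 shift [-0.0097 -0.0173  0.1533] turn 0.004 w 1.0 F [-0.1 -0.6 -0.1]
[-0.03255704  0.00676278 -0.999447  ]
860 (array([0.47415275, 0.31178718]), np.float64(0.00019408954538074997))
```

View pics/w8.png

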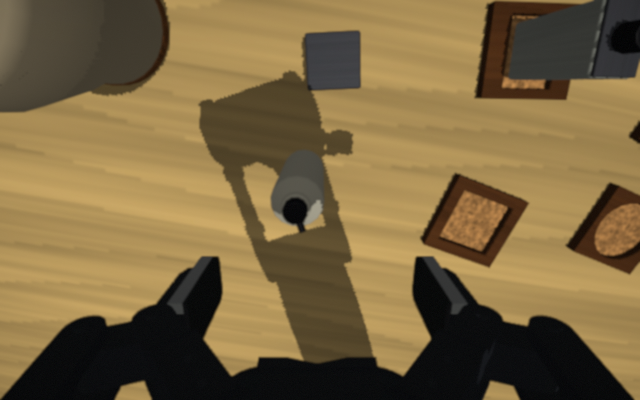

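servo_tool([
  [0,[-0.005,-0.009,0],0],
  [0,[-0.004,-0.008,0],0],
  [0,[0,0,0.015],0],
  [0,[0,0,0.025],0],
  [0,[0,0,0.03],0],
  [0,[0,0,0.02],0],
  [0,[0,0,0.005],0],
  [0,[0,0,0],0],
])

```text
time: 10.65
tool_pos: [0.4804, 0.3078, 0.167]
tcp_rot: [-3.122, -0.256, 0.044]
wrist_force: [-0.2, -0.3, -0.9]
width: 1.001
```

```bash
python3 -c "
from m import *
go(.474,.3115,.112,9.6)
R=cv2.Rodrigues(bot.read_state()['tcp_rot'])[0];print(R[:,2])
"
```

```text
t 10.65 pos [0.4804 0.3078 0.167 ] yaw 9.37 tilt -0.9996 shift [-0.0042 -0.0041  0.0552] turn -0.004 w 1.001 F [-0.2 -0.3 -0.9]
[-0.02855101  0.00632123 -0.99957235]
```

servo_tool([
  [0,[-0.004,-0.004,0],0],
  [0,[0,0,0.01],0],
  [0,[0,0,0.02],0],
  [0,[0,0,0.015],0],
  [0,[0,0,0.006],0],
  [0,[0,0,0.002],0],
  [0,[0,0,0],0],
  [0,[0,0,0],0],
])

```text
time: 11.32
tool_pos: [0.48, 0.3143, 0.1197]
tcp_rot: [-3.117, -0.251, 0.024]
wrist_force: [-0.2, 0.3, -0.1]
width: 1.004
```

```bash
python3 -c "
from m import *
go(.474,.3115,.112,9.6)
R=cv2.Rodrigues(bot.read_state()['tcp_rot'])[0];print(R[:,2])
"
```

```text
t 11.32 pos [0.48   0.3143 0.1197] yaw 9.21 tilt -0.9998 shift [-0.0063  0.0019  0.0078] turn -0.007 w 1.004 F [-0.2  0.3 -0.1]
[-0.01632057  0.01331906 -0.9997781 ]
```

servo_tool([
  [0,[-0.006,0.002,0.006],0],
  [0,[0,0,0.002],0],
  [0,[0,0,0],0],
  [255,[0,0,0],0],
  [255,[0,0,0],0],
  [255,[0,0,0],0],
  [255,[0,0,0],0],
  [255,[0,0,0],0],
], newtons=40)

```text
time: 11.98
tool_pos: [0.476, 0.3122, 0.1151]
tcp_rot: [-3.114, -0.251, 0.014]
wrist_force: [-0.0, 0.4, -2.4]
width: 0.527
```

```bash
python3 -c "
from m import *
go(.474,.3115,.112,9.6)
R=cv2.Rodrigues(bot.read_state()['tcp_rot'])[0];print(R[:,2])
c=shot('wrist','w9.png')
"
```

```text
t 11.98 pos [0.476  0.3122 0.1151] yaw 9.22 tilt -0.9998 shift [-0.0021  0.0005  0.0031] turn -0.007 w 0.527 F [-0.   0.4 -2.4]
[-0.01032669  0.01632006 -0.99981349]
```

View pics/w9.png

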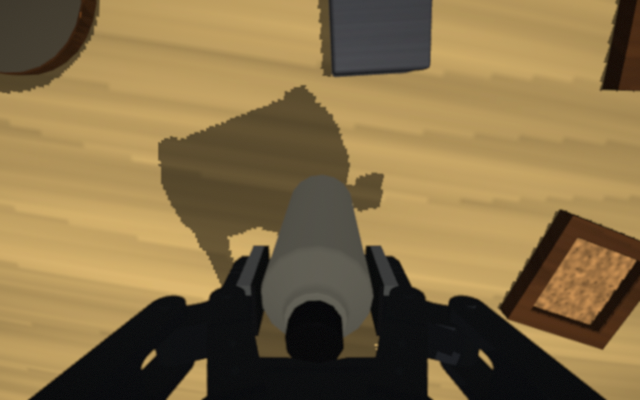

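servo_tool([
  [255,[0,0,-0.015],0],
  [255,[0,0,-0.025],0],
  [255,[0,0,-0.03],0],
  [255,[0,0,-0.02],0],
  [255,[0,0.015,0],0],
  [255,[0,0.025,0],0],
  [255,[0,0.035,0],0],
  [255,[0,0.035,0],0],
], newtons=50)

```text
time: 12.7
tool_pos: [0.4906, 0.2014, 0.1996]
tcp_rot: [-3.116, -0.266, 0.031]
wrist_force: [-0.3, 0.0, -2.8]
width: 0.522
```

```bash
python3 -c "
from m import *
go(.612,-.116,.2,9.6)
R=cv2.Rodrigues(bot.read_state()['tcp_rot'])[0];print(R[:,2])
"
```

```text
t 12.7 pos [0.4906 0.2014 0.1996] yaw 9.77 tilt -0.9997 shift [ 0.0658  0.3333 -0.007 ] turn 0.003 w 0.522 F [-0.3  0.  -2.8]
[-0.02068279  0.01288052 -0.99970311]
```

servo_tool([
  [255,[0,0.036,0],0],
  [255,[0,0.038,-0.001],0],
  [255,[0,0.038,-0.001],0],
  [255,[0,0.038,-0.001],0],
  [255,[0.005,0.038,-0.001],0],
  [255,[0.01,0.036,-0.001],0],
  [255,[0.015,0.036,-0.001],0],
  [255,[0.015,0.03,-0.001],0],
])

```text
time: 13.37
tool_pos: [0.5734, -0.0964, 0.1872]
tcp_rot: [-3.116, -0.268, 0.061]
wrist_force: [0.8, -0.1, -1.9]
width: 0.522
```

```bash
python3 -c "
from m import *
go(.612,-.116,.18,9.6)
R=cv2.Rodrigues(bot.read_state()['tcp_rot'])[0];print(R[:,2])
"
```

```text
t 13.37 pos [ 0.5734 -0.0964  0.1872] yaw 9.86 tilt -0.9992 shift [0.0349 0.026  0.0055] turn 0.005 w 0.522 F [ 0.8 -0.1 -1.9]
[-0.03987084  0.01043148 -0.99915039]
```

servo_tool([
  [255,[0.014,0.012,-0.001],0],
  [255,[0.012,0.008,-0.001],0],
  [255,[0.005,0.003,-0.001],0],
  [255,[0,0,-0.001],0],
  [255,[0,0,0],0],
  [255,[0,0,0.005],0],
  [255,[0,0,0.008],0],
  [255,[0,0,0.005],0],
])

```text
time: 14.03
tool_pos: [0.6029, -0.1238, 0.1612]
tcp_rot: [-3.115, -0.255, 0.079]
wrist_force: [-0.0, 0.5, -1.7]
width: 0.519
```

```bash
python3 -c "
from m import *
go(.6155,-.116,.119,9.6)
R=cv2.Rodrigues(bot.read_state()['tcp_rot'])[0];print(R[:,2])
"
```

```text
t 14.03 pos [ 0.6029 -0.1238  0.1612] yaw 9.4 tilt -0.9986 shift [ 0.0158 -0.0048  0.0416] turn -0.003 w 0.519 F [-0.   0.5 -1.7]
[-0.05155977  0.01055898 -0.99861409]
```

servo_tool([
  [255,[0.008,-0.003,0],0],
  [255,[0.006,-0.002,0.004],0],
  [255,[0,0,0.008],0],
  [255,[0,0,0.008],0],
  [255,[0,0,0.004],0],
  [255,[0,0,0],0],
  [255,[0,0,-0.001],0],
  [255,[0,0,-0.001],0],
])

```text
time: 14.7
tool_pos: [0.6129, -0.1119, 0.1327]
tcp_rot: [-3.113, -0.262, 0.088]
wrist_force: [-0.7, -0.6, -2.4]
width: 0.522
```

```bash
python3 -c "
from m import *
go(.6166,-.116,.119,9.6)
R=cv2.Rodrigues(bot.read_state()['tcp_rot'])[0];print(R[:,2])
c=shot('side','s10.png');cv2.imwrite('pics/s10c.png',cv2.resize(c['pixels'][100:220,300:460,::-1],(800,600),interpolation=cv2.INTER_CUBIC));X=cloud(c)
p,_=blob(X,.61,-.117,.045,.02,.08);print(len(p),fitc(p,.023))
p,_=blob(X,.61,-.117,.045,.02,.05);print(len(p),fitc(p,.023),p[:,2].min())
c=shot('wrist','w10.png')
"
```

```text
t 14.7 pos [ 0.6129 -0.1119  0.1327] yaw 9.64 tilt -0.9983 shift [0.0037 0.0049 0.0134] turn 0.001 w 0.522 F [-0.7 -0.6 -2.4]
[-0.05724163  0.01200966 -0.99828812]
214 (array([ 0.60699086, -0.11315384]), np.float64(0.0016736483155665811))
106 (array([ 0.60620763, -0.11343695]), np.float64(0.0016553837387807205)) 0.020280717574168116
```

View pics/s10c.png

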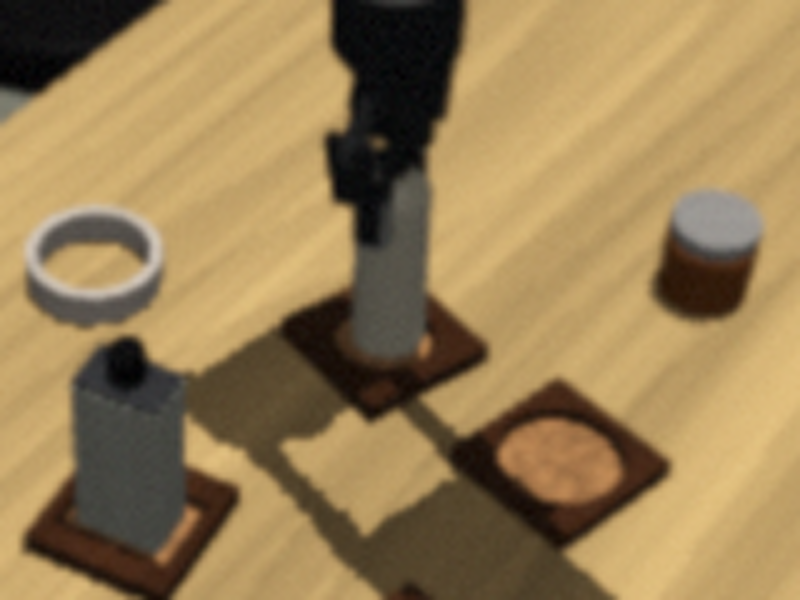

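View pics/w10.png

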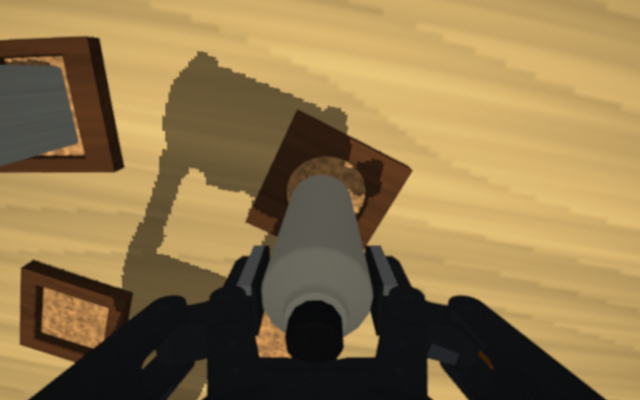

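servo_tool([
  [255,[0.004,0.004,-0.001],0],
  [255,[0,0.001,0],0],
  [255,[0,0,0.004],0],
  [255,[0,0,0.004],0],
  [255,[0,0,0.002],0],
  [255,[0,0,0],0],
  [255,[0,0,0],0],
  [255,[0,0,0],0],
])

```text
time: 15.47
tool_pos: [0.619, -0.1177, 0.1246]
tcp_rot: [-3.114, -0.26, 0.081]
wrist_force: [-0.4, 0.0, -2.9]
width: 0.52
```

```bash
python3 -c "
from m import *
go(.6166,-.116,.119,9.6)
R=cv2.Rodrigues(bot.read_state()['tcp_rot'])[0];print(R[:,2])
c=shot('side','s11.png');X=cloud(c)
p,_=blob(X,.61,-.117,.045,.02,.05);print(len(p),fitc(p,.023),p[:,2].min())
"
```

```text
t 15.47 pos [ 0.619  -0.1177  0.1246] yaw 9.57 tilt -0.9985 shift [-0.0018 -0.002   0.0058] turn -0.001 w 0.52 F [-0.4  0.  -2.9]
[-0.05317183  0.01106558 -0.99852407]
96 (array([ 0.61315898, -0.11922707]), np.float64(0.0015935995586936066)) 0.020787613720737994
```

servo_tool([
  [255,[-0.002,-0.002,0.001],0],
  [255,[0,0,0.002],0],
  [255,[0,0,0.002],0],
  [255,[0,0,0.002],0],
  [255,[0,0,0],0],
  [255,[0,0,0],0],
  [255,[0,0,0],0],
  [255,[0,0,0],0],
])

```text
time: 16.18
tool_pos: [0.6174, -0.1158, 0.12]
tcp_rot: [-3.115, -0.261, 0.076]
wrist_force: [-0.1, -0.1, -3.1]
width: 0.518
```

```bash
python3 -c "
from m import *
go(.6166,-.116,.119,9.6)
R=cv2.Rodrigues(bot.read_state()['tcp_rot'])[0];print(R[:,2])
c=shot('side','s12.png');X=cloud(c)
p,_=blob(X,.61,-.117,.045,.02,.05);print(len(p),fitc(p,.023),p[:,2].min())
"
```

```text
t 16.18 pos [ 0.6174 -0.1158  0.12  ] yaw 9.59 tilt -0.9987 shift [-0.0008  0.0001  0.001 ] turn -0.0 w 0.518 F [-0.1 -0.1 -3.1]
[-0.04955924  0.01027491 -0.99871833]
96 (array([ 0.61235639, -0.11723916]), np.float64(0.0016940795119976724)) 0.020268012940099136
```

servo_tool([
  [255,[-0.001,0,0.002],0],
  [255,[0,0,0.002],0],
  [255,[0,0,0.002],0],
  [255,[0,0,0.001],0],
  [255,[0,0,0],0],
  [255,[0,0,0],0],
  [255,[0,0,0],0],
  [255,[0,0,0],0],
])

```text
time: 16.9
tool_pos: [0.6188, -0.1159, 0.1195]
tcp_rot: [-3.116, -0.26, 0.067]
wrist_force: [0.0, -0.2, 0.3]
width: 0.522
```

```bash
python3 -c "
from m import *
go(.6166,-.116,.119,9.6)
R=cv2.Rodrigues(bot.read_state()['tcp_rot'])[0];print(R[:,2])
c=shot('side','s13.png');X=cloud(c);cv2.imwrite('pics/s13c.png',cv2.resize(c['pixels'][100:220,300:460,::-1],(800,600),interpolation=cv2.INTER_CUBIC))
p,_=blob(X,.61,-.117,.045,.02,.05);print(len(p),fitc(p,.023),p[:,2].min())
"
```

```text
t 16.9 pos [ 0.6188 -0.1159  0.1195] yaw 9.57 tilt -0.999 shift [-0.0022 -0.0002  0.0006] turn -0.001 w 0.522 F [ 0.  -0.2  0.3]
[-0.0437053   0.01043473 -0.99898997]
108 (array([ 0.61377804, -0.11737516]), np.float64(0.0025507407512649024)) 0.020067717425574474
```

View pics/s13c.png

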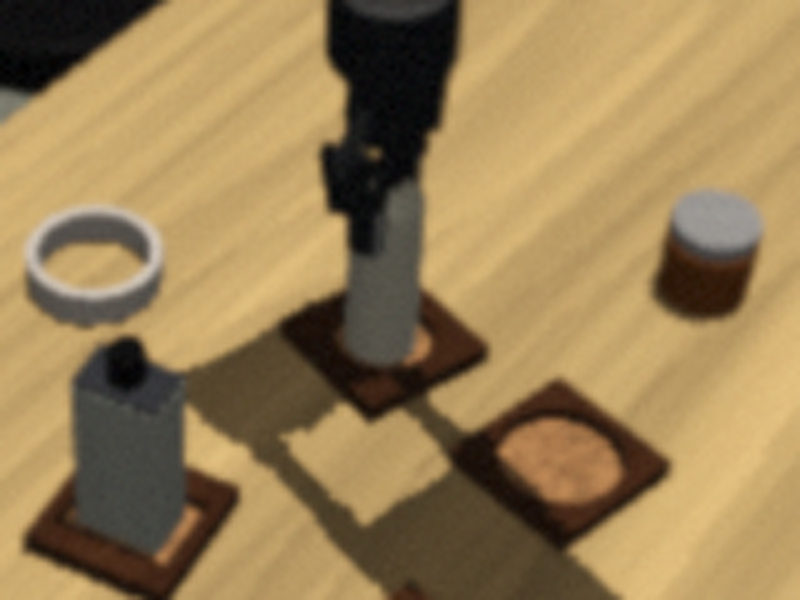

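The bottle's weight is now taken at TCP z 0.1195, which is the grasp height plus about 4 mm. The crop shows its base inside the round recess. Releasing.

servo_tool([
  [255,[-0.002,0,0.001],0],
  [255,[-0.001,0,0.001],0],
  [255,[0,0,0],0],
  [190,[0,0,0],0],
  [120,[0,0,0],0],
  [60,[0,0,0],0],
  [0,[0,0,-0.001],0],
  [0,[0,0,-0.001],0],
])

```text
time: 17.62
tool_pos: [0.6163, -0.1166, 0.12]
tcp_rot: [-3.117, -0.26, 0.064]
wrist_force: [0.5, 0.7, 1.4]
width: 0.925
```

servo_tool([
  [0,[0,0,-0.001],0],
  [0,[0,0,-0.006],0],
  [0,[0,0,-0.02],0],
  [0,[0,0,-0.03],0],
  [0,[0,0,-0.03],0],
  [0,[0,0,-0.03],0],
  [0,[0,0,-0.02],0],
  [0,[0,0,0],0],
])

```text
time: 18.28
tool_pos: [0.6199, -0.1178, 0.2613]
tcp_rot: [-3.114, -0.26, 0.077]
wrist_force: [0.8, -0.2, 0.9]
width: 0.998
```

```bash
python3 -c "
from m import *
go(.479,-.295,.2,9.6)
R=cv2.Rodrigues(bot.read_state()['tcp_rot'])[0];print(R[:,2])
for n in ['side','top','wrist']:
  c=shot(n,n[0]+'14.png');X=cloud(c)
  if n=='side': cv2.imwrite('pics/s14c.png',cv2.resize(c['pixels'][100:220,300:460,::-1],(800,600),interpolation=cv2.INTER_CUBIC))
  p,_=blob(X,.61,-.117,.045,.02,.115);print(n,len(p),fitc(p,.023),fitc(p[p[:,2]<.06],.023),fitc(p[p[:,2]>.08],.023))
  p,_=blob(X,.61,-.117,.035,.12,.17);print(np.percentile(p[:,2],[80,90,97,99]))
  p,_=blob(X,.64,.098,.05,.1,.128);print('can',np.median(p[:,2]))
  p,_=blob(X,.479,-.295,.05,.05,.07);print('jar',len(p),cv2.minEnclosingCircle((p[:,:2]*1000).astype(np.float32)))
  p,_=blob(X,.592,.299,.05,.04,.06);print('tin',len(p),len(p) and cv2.minAreaRect((p[:,:2]*1000).astype(np.float32)))
"
```

```text
t 18.28 pos [ 0.6199 -0.1178  0.2613] yaw 9.57 tilt -0.9987 shift [-0.1653  0.1526  0.0663] turn -0.001 w 0.998 F [ 0.8 -0.2  0.9]
[-0.05005881  0.01133507 -0.99868195]
side 343 (array([ 0.61226604, -0.11858561]), np.float64(0.0015231506158044435)) (array([ 0.61232237, -0.11831437]), np.float64(0.001465841684452122)) (array([ 0.6121997 , -0.11889859]), np.float64(0.0015976067139569037))
[0.14418435 0.14773796 0.14913802 0.15038434]
can 0.12145423245432213
jar 212 ((477.39788818359375, -293.30450439453125), 32.93559646606445)
tin 364 ((592.022705078125, 300.16845703125), (51.51752471923828, 55.12483596801758), 11.63189697265625)
top 140 (array([ 0.6120754 , -0.11873753]), np.float64(0.0027090400927937473)) (array([ 0.61210091, -0.11888479]), np.float64(0.004241118448856208)) (array([ 0.6121546, -0.118683 ]), np.float64(0.00035861493811430596))
[0.14628715 0.14886919 0.15052411 0.1526731 ]
can 0.12393744730655396
jar 0 ((0.0, 0.0), 0.0)
tin 391 ((592.2651977539062, 298.95391845703125), (51.6960563659668, 51.16789627075195), 12.492395401000977)
wrist 914 (array([ 0.61275464, -0.11722021]), np.float64(0.00019609359003786733)) (array([ 0.61285349, -0.1172399 ]), np.float64(0.00018424753325892157)) (array([ 0.61269115, -0.11721263]), np.float64(0.00019260339708539756))
[0.14818372 0.14938563 0.15007681 0.1504382 ]
can 0.12464790371012534
jar 44 ((501.0537109375, -310.5753173828125), 10.561538696289062)
tin 0 0
```

View pics/s14c.png

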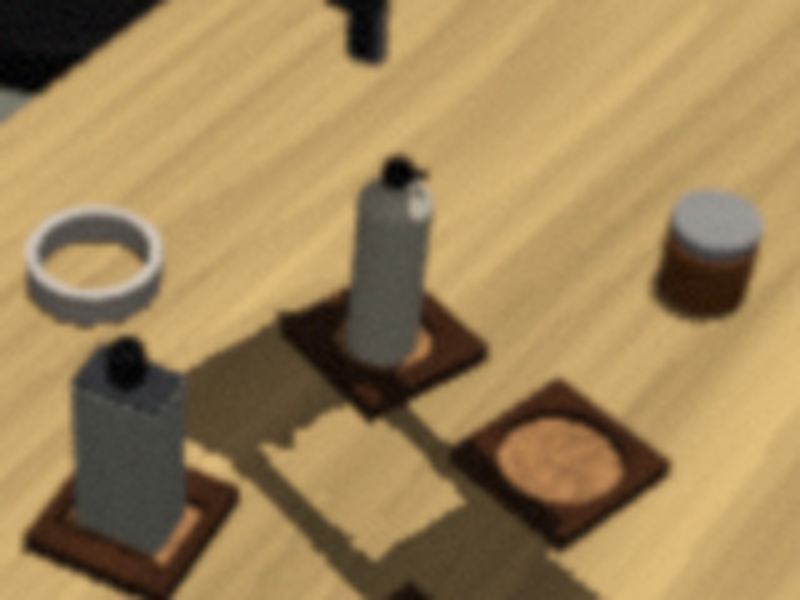

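Both tall items stand seated and upright: the bottle at (0.612, −0.118), the can at (0.641, 0.099). Neither short item has moved. Next, the jar.

servo_tool([
  [0,[-0.025,0.023,0],0],
  [0,[-0.025,0.023,0],0],
  [0,[-0.025,0.023,0],0],
  [0,[-0.025,0.023,0],0],
  [0,[-0.025,0.023,0],0],
  [0,[-0.02,0.02,0],0],
  [0,[-0.006,0.005,0.005],0],
  [0,[0,0,0.02],0],
])

```text
time: 19.1
tool_pos: [0.4782, -0.281, 0.2183]
tcp_rot: [-3.097, -0.268, 0.122]
wrist_force: [1.0, -1.0, -0.5]
width: 0.999
```

```bash
python3 -c "
from m import *
go(.479,-.295,.11,9.6)
R=cv2.Rodrigues(bot.read_state()['tcp_rot'])[0];print(R[:,2])
"
```

```text
t 19.1 pos [ 0.4782 -0.281   0.2183] yaw 9.95 tilt -0.9965 shift [0.0065 0.018  0.1075] turn 0.006 w 0.999 F [ 1.  -1.  -0.5]
[-0.08061824  0.02353763 -0.9964671 ]
```

Tool tilt has crept up to about 0.08 rad, measured in mid-motion. I'll check whether it settles before going on.

servo_tool([
  [0,[0,0,0],0],
  [0,[0,0,0],0],
  [0,[0,0,0],0],
  [0,[0,0,0],0],
  [0,[0,0,0],0],
  [0,[0,0,0],0],
  [0,[0,0,0],0],
  [0,[0,0,0],0],
])

```text
time: 19.77
tool_pos: [0.4756, -0.2754, 0.2102]
tcp_rot: [-3.085, -0.27, 0.139]
wrist_force: [0.3, 0.8, 1.0]
width: 0.996
```

```bash
python3 -c "
from m import *
go(.479,-.295,.11,9.6)
R=cv2.Rodrigues(bot.read_state()['tcp_rot'])[0];print(R[:,2])
"
```

```text
t 19.77 pos [ 0.4756 -0.2754  0.2102] yaw 10.13 tilt -0.9951 shift [0.0085 0.0248 0.0987] turn 0.009 w 0.996 F [0.3 0.8 1. ]
[-0.09310081  0.03342254 -0.99509556]
```

servo_tool([
  [0,[0.004,0.012,0.005],0],
  [0,[0.004,0.012,0.01],0],
  [0,[0,0,0.015],0],
  [0,[0,0,0.015],0],
  [0,[0,0,0.01],0],
  [0,[0,0,0],0],
  [0,[0,0,0],0],
  [0,[0,0,0],0],
])

```text
time: 20.43
tool_pos: [0.4876, -0.3013, 0.1536]
tcp_rot: [-3.092, -0.273, 0.129]
wrist_force: [0.0, 0.0, -0.3]
width: 1.0
```

```bash
python3 -c "
from m import *
go(.479,-.295,.11,9.6)
s=bot.read_state()
R=cv2.Rodrigues(s['tcp_rot'])[0];print(R[:,2],s['q'])
"
```

```text
t 20.43 pos [ 0.4876 -0.3013  0.1536] yaw 10.19 tilt -0.9959 shift [-0.0039 -0.0058  0.0444] turn 0.01 w 1.0 F [ 0.   0.  -0.3]
[-0.08563008  0.0274415  -0.99594902] [-0.58326419  0.21106916  1.86928208 -0.02660043  1.14809419  0.82325038]
```

servo_tool([
  [0,[0,0,-0.008],0],
  [0,[0,0,-0.008],0],
  [0,[0,0,-0.008],0],
  [0,[0,0,-0.008],0],
  [0,[0,0,-0.008],0],
  [0,[0,0,-0.008],0],
  [0,[0,0,-0.008],0],
  [0,[0,0,-0.008],0],
])

```text
time: 21.1
tool_pos: [0.4952, -0.304, 0.2281]
tcp_rot: [-3.096, -0.274, 0.121]
wrist_force: [1.0, 0.4, 0.4]
width: 1.001
```

```bash
cat > st.py <<'E'
from m import *
import sys
a=[float(v) for v in sys.argv[1:]] or [.479,-.295,.11,9.6]
go(*a);s=bot.read_state();R=cv2.Rodrigues(s['tcp_rot'])[0];print('zax',R[:,2].round(4),'dq',s['joint_vel'].round(3))
E
python3 st.py
```

```text
t 21.1 pos [ 0.4952 -0.304   0.2281] yaw 10.21 tilt -0.9965 shift [-0.0055 -0.0073  0.1192] turn 0.011 w 1.001 F [1.  0.4 0.4]
zax [-0.0801  0.0237 -0.9965] dq [ 0.005 -0.072 -0.136  0.001  0.193 -0.   ]
```

servo_tool([
  [0,[0,0,0.03],0],
  [0,[0,0,0.03],0],
  [0,[0,0,0],0],
  [0,[0,0,0],0],
  [0,[0,0,0],0],
  [0,[0,0,0],0],
  [0,[0,0,0],0],
  [0,[0,0,0],0],
])

```text
time: 21.77
tool_pos: [0.4967, -0.3064, 0.1805]
tcp_rot: [-3.108, -0.276, 0.1]
wrist_force: [-0.8, -0.1, 0.5]
width: 0.999
```

```bash
python3 st.py
```

```text
t 21.77 pos [ 0.4967 -0.3064  0.1805] yaw 10.18 tilt -0.9978 shift [-0.011  -0.0125  0.0717] turn 0.01 w 0.999 F [-0.8 -0.1  0.5]
zax [-0.0653  0.014  -0.9978] dq [-0.    -0.009 -0.016  0.001  0.008  0.001]
```

Slow rises and abrupt drops reduce the tilt, so I'll repeat that cycle in free air above the jar.

servo_tool([
  [0,[0,0,-0.008],0],
  [0,[0,0,-0.008],0],
  [0,[0,0,-0.008],0],
  [0,[0,0,-0.008],0],
  [0,[0,0,-0.008],0],
  [0,[0,0,-0.008],0],
  [0,[0,0,-0.008],0],
  [0,[0,0,-0.008],0],
])

```text
time: 22.43
tool_pos: [0.5021, -0.3079, 0.2535]
tcp_rot: [-3.111, -0.276, 0.095]
wrist_force: [-0.2, 0.0, -0.1]
width: 1.002
```

servo_tool([
  [0,[0,0,0.035],0],
  [0,[0,0,0.035],0],
  [0,[0,0,0],0],
  [0,[0,0,0],0],
  [0,[0,0,0],0],
  [0,[0,0,-0.008],0],
  [0,[0,0,-0.008],0],
  [0,[0,0,-0.008],0],
])

```text
time: 23.1
tool_pos: [0.504, -0.3102, 0.2198]
tcp_rot: [-3.119, -0.277, 0.079]
wrist_force: [0.4, 0.0, -0.1]
width: 1.001
```

```bash
python3 st.py
```

```text
t 23.1 pos [ 0.504  -0.3102  0.2198] yaw 10.15 tilt -0.9987 shift [-0.0165 -0.0179  0.111 ] turn 0.01 w 1.001 F [ 0.4  0.  -0.1]
zax [-0.0508  0.0044 -0.9987] dq [ 0.005 -0.086 -0.141  0.003  0.198 -0.   ]
```

servo_tool([
  [0,[0,0,-0.008],0],
  [0,[0,0,-0.008],0],
  [0,[0,0,-0.008],0],
  [0,[0,0,0.035],0],
  [0,[0,0,0.035],0],
  [0,[0,0,0],0],
  [0,[0,0,0],0],
  [0,[0,0,0],0],
])

```text
time: 23.77
tool_pos: [0.5099, -0.315, 0.1924]
tcp_rot: [3.122, 0.277, -0.048]
wrist_force: [-1.2, 0.1, 0.1]
width: 1.001
```

```bash
python3 st.py
```

```text
t 23.77 pos [ 0.5099 -0.315   0.1924] yaw 10.13 tilt -0.9995 shift [-0.0243 -0.0254  0.0831] turn 0.009 w 1.001 F [-1.2  0.1  0.1]
zax [-0.0297 -0.0094 -0.9995] dq [ 0.001 -0.013 -0.031  0.001  0.018 -0.001]
```

servo_tool([
  [0,[-0.008,-0.008,-0.006],0],
  [0,[-0.008,-0.008,-0.006],0],
  [0,[-0.008,-0.008,-0.006],0],
  [0,[0,0,-0.006],0],
  [0,[0,0,0.03],0],
  [0,[0,0,0.03],0],
  [0,[0,0,0],0],
  [0,[0,0,0],0],
])

```text
time: 24.43
tool_pos: [0.488, -0.3001, 0.1753]
tcp_rot: [3.107, 0.276, -0.016]
wrist_force: [0.4, 0.5, 0.8]
width: 1.0
```

```bash
python3 st.py;python3 -c "
from m import *
c=shot('wrist','w20.png');X=cloud(c)
p,_=blob(X,.479,-.295,.05,.05,.07);print('jar',len(p),cv2.minEnclosingCircle((p[:,:2]*1000).astype(np.float32)))
p,_=blob(X,.479,-.295,.05,.015,.045);print('jar',len(p),fitc(p,.03))
"
```

```text
t 24.43 pos [ 0.488  -0.3001  0.1753] yaw 10.13 tilt -0.9997 shift [-0.0072 -0.008   0.0652] turn 0.009 w 1.0 F [0.4 0.5 0.8]
zax [-0.0082 -0.0235 -0.9997] dq [ 0.001  0.011  0.019 -0.    -0.001  0.   ]
jar 4615 ((479.8271179199219, -293.5030822753906), 29.563400268554688)
jar 529 (array([ 0.47920877, -0.29358599]), np.float64(0.00030139280290931997))
```

View pics/w20.png

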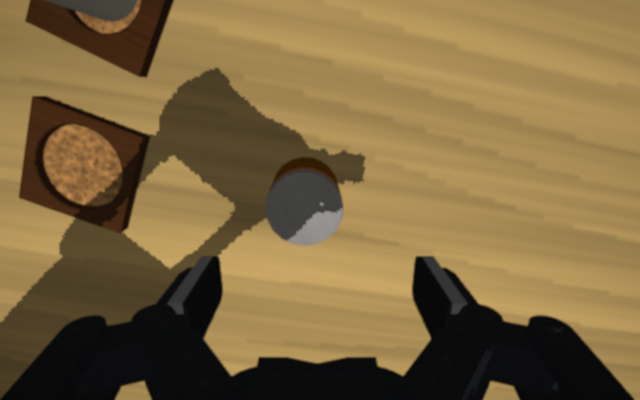

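servo_tool([
  [0,[-0.006,-0.006,0],0],
  [0,[-0.002,-0.003,0],0],
  [0,[0,0,0.015],0],
  [0,[0,0,0.02],0],
  [0,[0,0,0.02],0],
  [0,[0,0,0.015],0],
  [0,[0,0,0],0],
  [0,[0,0,0],0],
])

```text
time: 25.15
tool_pos: [0.4833, -0.2971, 0.1171]
tcp_rot: [3.095, 0.275, 0.008]
wrist_force: [-0.2, -0.2, 0.5]
width: 0.999
```

```bash
python3 st.py .479 -.294 .046 9.6
```

```text
t 25.15 pos [ 0.4833 -0.2971  0.1171] yaw 10.14 tilt -0.9994 shift [-0.0038 -0.0063  0.0709] turn 0.009 w 0.999 F [-0.2 -0.2  0.5]
zax [ 0.008  -0.034  -0.9994] dq [ 0.     0.     0.011 -0.     0.003  0.001]
```

servo_tool([
  [0,[-0.004,-0.005,0],0],
  [0,[0,-0.001,0],0],
  [0,[0,0,0.008],0],
  [0,[0,0,0.01],0],
  [0,[0,0,0.01],0],
  [0,[0,0,0.01],0],
  [0,[0,0,0.008],0],
  [0,[0,0,0],0],
])

```text
time: 25.82
tool_pos: [0.4814, -0.2948, 0.0729]
tcp_rot: [3.089, 0.274, 0.02]
wrist_force: [-1.2, 0.0, -0.6]
width: 0.999
```

```bash
python3 st.py .479 -.294 .046 9.6
```

```text
t 25.82 pos [ 0.4814 -0.2948  0.0729] yaw 10.16 tilt -0.9991 shift [-0.0025 -0.0023  0.0268] turn 0.01 w 0.999 F [-1.2  0.  -0.6]
zax [ 0.0162 -0.0393 -0.9991] dq [-0.     0.006 -0.    -0.     0.005  0.002]
```

servo_tool([
  [0,[-0.002,-0.002,0.004],0],
  [0,[0,0,0.008],0],
  [0,[0,0,0.008],0],
  [0,[0,0,0.005],0],
  [0,[0,0,0.002],0],
  [0,[0,0,0],0],
  [0,[0,0,0],0],
  [0,[0,0,0],0],
])

```text
time: 26.48
tool_pos: [0.4783, -0.2937, 0.0406]
tcp_rot: [3.091, 0.274, 0.015]
wrist_force: [0.1, -0.4, -0.3]
width: 0.996
```

```bash
python3 st.py .479 -.294 .046 9.6; python3 -c "
from m import *
c=shot('wrist','w21.png')"
```

```text
t 26.48 pos [ 0.4783 -0.2937  0.0406] yaw 10.15 tilt -0.9992 shift [ 0.0007  0.0007 -0.0054] turn 0.01 w 0.996 F [ 0.1 -0.4 -0.3]
zax [ 0.0129 -0.0371 -0.9992] dq [-0.     0.    -0.003  0.001 -0.     0.   ]
```

View pics/w21.png

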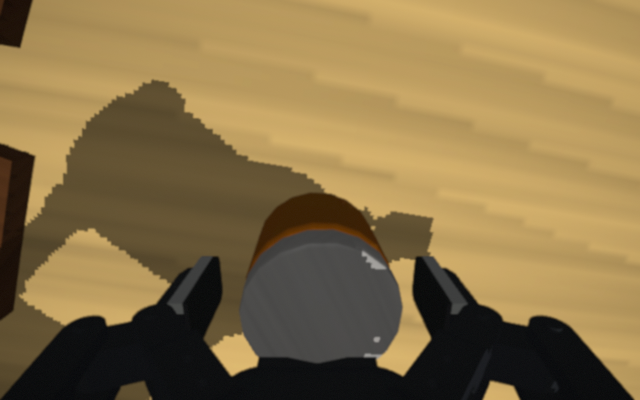

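servo_tool([
  [0,[0,0,-0.004],0],
  [0,[0,0,0],0],
  [255,[0,0,0],0],
  [255,[0,0,0],0],
  [255,[0,0,0],0],
  [255,[0,0,0],0],
  [255,[0,0,0],0],
  [255,[0,0,0],0],
], newtons=40)

```text
time: 27.2
tool_pos: [0.4797, -0.2944, 0.0476]
tcp_rot: [3.089, 0.274, 0.02]
wrist_force: [0.0, -0.5, 0.2]
width: 0.689
```

```bash
python3 st.py .469 -.098 .1 9.6
```

```text
t 27.2 pos [ 0.4797 -0.2944  0.0476] yaw 10.15 tilt -0.9991 shift [ 0.0246 -0.1929 -0.0603] turn 0.01 w 0.689 F [ 0.  -0.5  0.2]
zax [ 0.0166 -0.0394 -0.9991] dq [-0.001 -0.     0.    -0.     0.     0.001]
```

servo_tool([
  [255,[0,0,-0.015],0],
  [255,[0,0,-0.025],0],
  [255,[0,0,-0.015],0],
  [255,[0,-0.01,0],0],
  [255,[0,-0.02,0],0],
  [255,[0,-0.03,0],0],
  [255,[0.005,-0.03,0],0],
  [255,[0.005,-0.03,0],0],
], newtons=50)

```text
time: 27.87
tool_pos: [0.4642, -0.1705, 0.0945]
tcp_rot: [3.092, 0.261, 0.013]
wrist_force: [0.6, 0.3, -2.1]
width: 0.685
```

```bash
python3 st.py .4675 -.0975 .1 9.6
```

```text
t 27.87 pos [ 0.4642 -0.1705  0.0945] yaw 9.64 tilt -0.9992 shift [ 0.0155 -0.0711 -0.0082] turn 0.001 w 0.685 F [ 0.6  0.3 -2.1]
zax [ 0.0119 -0.0375 -0.9992] dq [ 0.704 -0.228  0.313 -0.018 -0.041  0.73 ]
```

servo_tool([
  [255,[0.005,-0.025,-0.004],0],
  [255,[0.005,-0.018,-0.002],0],
  [255,[0.003,-0.008,-0.001],0],
  [255,[0.001,-0.002,-0.001],0],
  [255,[0,0,-0.001],0],
  [255,[0,0,-0.001],0],
  [255,[0,0,-0.001],0],
  [255,[0,0,-0.001],0],
])

```text
time: 28.53
tool_pos: [0.4609, -0.1059, 0.0968]
tcp_rot: [3.098, 0.269, -0.006]
wrist_force: [0.4, -0.4, -1.8]
width: 0.68
```

```bash
python3 st.py .4675 -.0975 .0516 9.6
```

```text
t 28.53 pos [ 0.4609 -0.1059  0.0968] yaw 9.9 tilt -0.9995 shift [ 0.0083 -0.0086  0.0449] turn 0.005 w 0.68 F [ 0.4 -0.4 -1.8]
zax [-0.0012 -0.0326 -0.9995] dq [-0.015 -0.013 -0.015 -0.005  0.024 -0.004]
```

servo_tool([
  [255,[0.006,-0.006,0],0],
  [255,[0.002,-0.002,0.003],0],
  [255,[0,0,0.008],0],
  [255,[0,0,0.01],0],
  [255,[0,0,0.006],0],
  [255,[0,0,0],0],
  [255,[0,0,0],0],
  [255,[0,0,-0.001],0],
])

```text
time: 29.2
tool_pos: [0.468, -0.0993, 0.0667]
tcp_rot: [3.098, 0.262, -0.008]
wrist_force: [0.0, -0.1, -1.1]
width: 0.686
```

```bash
python3 st.py .4675 -.0975 .0516 9.6; python3 -c "
from m import *
c=shot('side','s22.png');cv2.imwrite('pics/s22c.png',cv2.resize(c['pixels'][130:250,320:480,::-1],(800,600),interpolation=cv2.INTER_CUBIC))
X=cloud(c);p,_=blob(X,.466,-.097,.05,.02,.055);print(len(p),fitc(p,.03))
c=shot('wrist','w22.png')"
```

```text
t 29.2 pos [ 0.468  -0.0993  0.0667] yaw 9.66 tilt -0.9995 shift [-0.0001 -0.0023  0.0151] turn 0.001 w 0.686 F [ 0.  -0.1 -1.1]
zax [-0.0024 -0.0327 -0.9995] dq [-0.001 -0.012 -0.009  0.002  0.028 -0.001]
136 (array([ 0.46649729, -0.09953187]), np.float64(0.002147415097981229))
```

View pics/s22c.png

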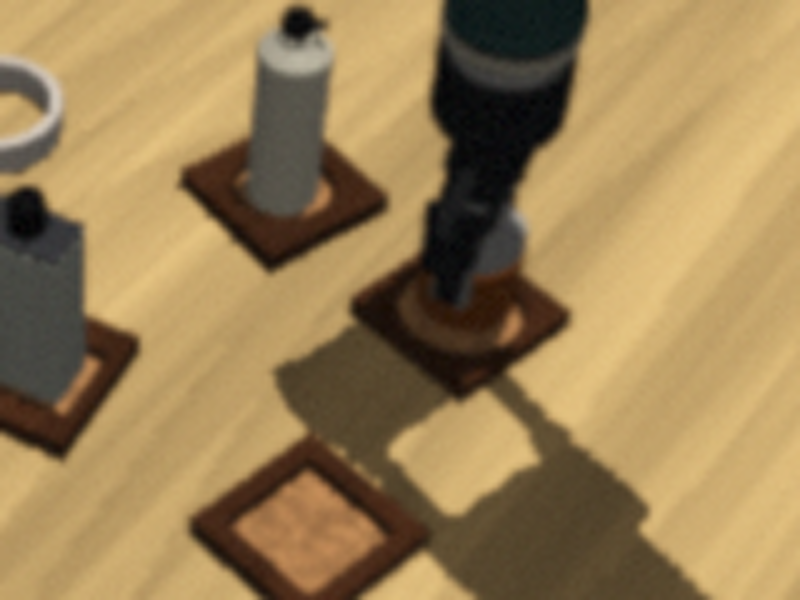

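The jar is about 2 mm off the centre of the recess (base at crop (460,310)). Lowering.

servo_tool([
  [255,[0,-0.002,0.004],0],
  [255,[0,0,0.004],0],
  [255,[0,0,0.003],0],
  [255,[0,0,0.002],0],
  [255,[0,0,0.001],0],
  [255,[0,0,0],0],
  [255,[0,0,0],0],
  [255,[0,0,0],0],
])

```text
time: 29.97
tool_pos: [0.4693, -0.0979, 0.0531]
tcp_rot: [3.097, 0.262, -0.002]
wrist_force: [0.6, 0.2, -1.9]
width: 0.684
```

```bash
python3 st.py .4675 -.0975 .0516 9.6
```

```text
t 29.97 pos [ 0.4693 -0.0979  0.0531] yaw 9.67 tilt -0.9994 shift [-0.0017 -0.0008  0.0015] turn 0.001 w 0.684 F [ 0.6  0.2 -1.9]
zax [ 0.0017 -0.0337 -0.9994] dq [ 0.     0.001 -0.001  0.     0.001  0.002]
```

servo_tool([
  [255,[-0.001,0,0.002],0],
  [255,[0,0,0.002],0],
  [255,[0,0,0.001],0],
  [255,[0,0,0.001],0],
  [255,[0,0,0],0],
  [255,[0,0,0],0],
  [255,[0,0,0],0],
  [255,[0,0,0],0],
])

```text
time: 30.63
tool_pos: [0.4696, -0.0987, 0.0517]
tcp_rot: [3.096, 0.261, 0.001]
wrist_force: [-2.1, 0.0, 2.6]
width: 0.688
```

```bash
python3 st.py .4675 -.0975 .0516 9.6
```

```text
t 30.63 pos [ 0.4696 -0.0987  0.0517] yaw 9.64 tilt -0.9994 shift [-0.0019 -0.0015  0.0001] turn 0.001 w 0.688 F [-2.1  0.   2.6]
zax [ 0.0033 -0.0341 -0.9994] dq [-0.001  0.001 -0.001  0.002  0.002  0.   ]
```

servo_tool([
  [220,[0,0,0],0],
  [150,[0,0,0],0],
  [90,[0,0,0],0],
  [40,[0,0,-0.001],0],
  [0,[0,0,-0.001],0],
  [0,[0,0,-0.001],0],
  [0,[0,0,-0.001],0],
  [0,[0,0,-0.001],0],
])

```text
time: 31.3
tool_pos: [0.4705, -0.0988, 0.057]
tcp_rot: [3.096, 0.261, 0.003]
wrist_force: [0.5, 0.5, -0.0]
width: 1.002
```

servo_tool([
  [0,[0,0,-0.005],0],
  [0,[0,0,-0.01],0],
  [0,[0,0,-0.02],0],
  [0,[0,0,-0.02],0],
  [0,[0,0,-0.02],0],
  [0,[0,0,-0.02],0],
  [0,[0,0,-0.02],0],
  [0,[0,0,-0.01],0],
])

```text
time: 31.97
tool_pos: [0.4675, -0.0936, 0.1893]
tcp_rot: [3.097, 0.261, -0.004]
wrist_force: [-0.2, -0.3, 0.4]
width: 0.997
```

```bash
python3 st.py .592 .299 .2 12.4; python3 -c "
from m import *
for n in ['side','top','wrist']:
  c=shot(n,n[0]+'23.png');X=cloud(c)
  p,_=blob(X,.467,-.098,.05,.05,.08);print(n,'jar',len(p),np.median(p[:,2]),cv2.minEnclosingCircle((p[:,:2]*1000).astype(np.float32)))
  p,_=blob(X,.467,-.098,.05,.02,.05);print(n,'jar',len(p),fitc(p,.03))
  if n=='side':cv2.imwrite('pics/s23c.png',cv2.resize(c['pixels'][130:250,320:480,::-1],(800,600),interpolation=cv2.INTER_CUBIC))
"
```

```text
t 31.97 pos [ 0.4675 -0.0936  0.1893] yaw 9.63 tilt -0.9994 shift [ 0.1884 -0.3657 -0.0237] turn -0.048 w 0.997 F [-0.2 -0.3  0.4]
zax [ 0.     -0.0332 -0.9994] dq [ 0.008 -0.137 -0.116  0.006  0.252 -0.003]
side jar 286 0.06334622790310829 ((467.5419921875, -97.67579650878906), 32.21288299560547)
side jar 148 (array([ 0.46779573, -0.09938872]), np.float64(0.001553496613632311))
top jar 40 0.06269947724239444 ((467.6312255859375, -91.43670654296875), 27.788066864013672)
top jar 19 (array([ 0.46829047, -0.10001622]), np.float64(0.00035953292044616576))
wrist jar 4388 0.06434519444302401 ((469.54595947265625, -97.95333099365234), 29.412979125976562)
wrist jar 448 (array([ 0.46885819, -0.09816656]), np.float64(0.0003387917459301861))
```

View pics/s23c.png

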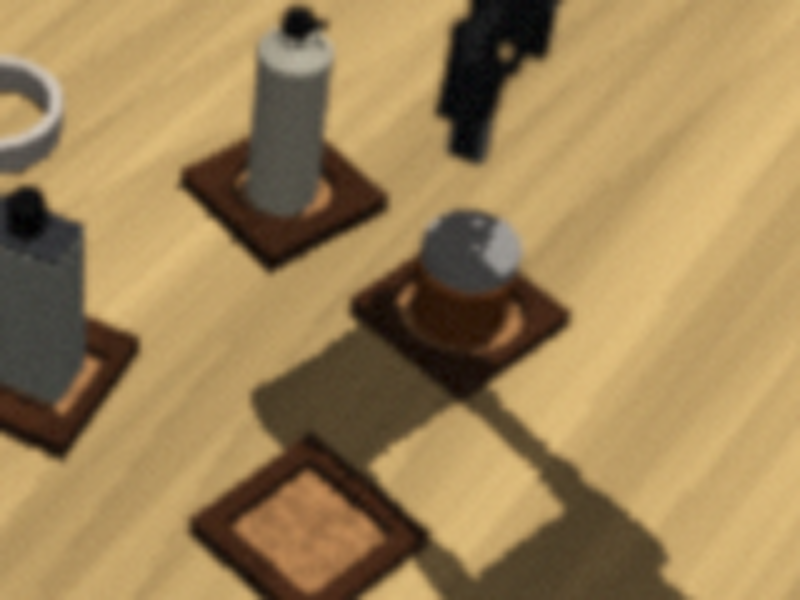

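The jar is seated at (0.468, −0.098), with its top 4 mm higher than on the bench. Next, the tin.

servo_tool([
  [0,[0,-0.02,-0.012],0],
  [0,[0,-0.03,-0.01],0],
  [0,[0.005,-0.036,0],0],
  [0,[0.01,-0.036,0],0],
  [0,[0.015,-0.036,0],0],
  [0,[0.02,-0.036,0],0],
  [0,[0.02,-0.036,0],0],
  [0,[0.02,-0.036,0],0],
])

```text
time: 32.78
tool_pos: [0.503, 0.1862, 0.186]
tcp_rot: [3.096, 0.241, -0.039]
wrist_force: [0.8, -0.9, 0.1]
width: 1.0
```

```bash
python3 st.py .592 .299 .2 12.4
```

```text
t 32.78 pos [0.503  0.1862 0.186 ] yaw 8.87 tilt -0.999 shift [ 0.1049 -0.0971 -0.0203] turn -0.062 w 1.0 F [ 0.8 -0.9  0.1]
zax [-0.0223 -0.0381 -0.999 ] dq [ 0.761  0.651 -0.603  0.014 -0.003  0.748]
```

servo_tool([
  [0,[0.025,-0.022,-0.002],0],
  [0,[0.025,-0.022,-0.002],0],
  [0,[0.022,-0.018,-0.002],0],
  [0,[0.012,-0.01,-0.002],-0.03],
  [0,[0.006,-0.005,-0.002],-0.03],
  [0,[0,0,-0.002],0],
  [0,[0,0,-0.002],0],
  [0,[0,0,-0.002],0],
])

```text
time: 33.45
tool_pos: [0.5738, 0.2867, 0.1767]
tcp_rot: [3.078, 0.352, -0.083]
wrist_force: [0.1, -0.3, -0.2]
width: 0.996
```

```bash
python3 st.py .592 .299 .2 12.4; python3 -c "
from m import *
c=shot('wrist','w24.png');X=cloud(c)
p,_=blob(X,.592,.299,.05,.045,.06);print('tin',len(p),cv2.minAreaRect((p[:,:2]*1000).astype(np.float32)))"
```

```text
t 33.45 pos [0.5738 0.2867 0.1767] yaw 13.0 tilt -0.9976 shift [ 0.0191 -0.007  -0.0248] turn 0.011 w 0.996 F [ 0.1 -0.3 -0.2]
zax [-0.0486 -0.0483 -0.9976] dq [-0.006 -0.018 -0.001 -0.004  0.05   0.002]
tin 4481 ((593.3889770507812, 300.7159423828125), (50.52265930175781, 51.193016052246094), 12.39212703704834)
```

View pics/w24.png

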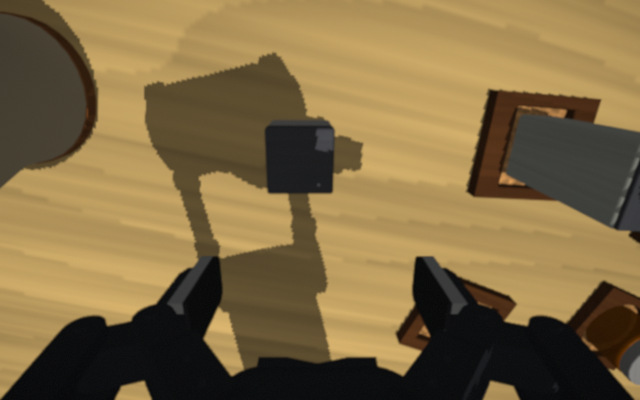

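Tin at (299,158), (0.593, 0.300). I'll correct the tilt with the same slow-up, quick-down cycle.

servo_tool([
  [0,[0.006,-0.002,-0.008],0],
  [0,[0.006,-0.002,-0.008],0],
  [0,[0.006,-0.002,-0.008],0],
  [0,[0,0,-0.008],0],
  [0,[0,0,-0.008],0],
  [0,[0,0,-0.008],0],
  [0,[0,0,0.035],0],
  [0,[0,0,0.035],0],
])

```text
time: 34.17
tool_pos: [0.5984, 0.2968, 0.1737]
tcp_rot: [3.087, 0.346, -0.045]
wrist_force: [0.2, 0.2, -2.1]
width: 0.999
```

servo_tool([
  [0,[0,0,0],0],
  [0,[0,0,0],0],
  [0,[0,0,-0.008],0],
  [0,[0,0,-0.008],0],
  [0,[0,0,-0.008],0],
  [0,[0,0,-0.008],0],
  [0,[0,0,-0.008],0],
  [0,[0,0,-0.008],0],
])

```text
time: 34.83
tool_pos: [0.5991, 0.2986, 0.2295]
tcp_rot: [3.087, 0.345, -0.048]
wrist_force: [0.2, -0.7, 0.6]
width: 0.993
```

```bash
python3 st.py .593 .300 .15 12.4
```

```text
t 34.83 pos [0.5991 0.2986 0.2295] yaw 12.74 tilt -0.9989 shift [-0.0029 -0.0052  0.0795] turn 0.006 w 0.993 F [ 0.2 -0.7  0.6]
zax [-0.0268 -0.0385 -0.9989] dq [ 0.005 -0.077 -0.138  0.002  0.186  0.001]
```

servo_tool([
  [0,[0,0,0.035],0],
  [0,[0,0,0.035],0],
  [0,[0,0,0],0],
  [0,[0,0,0],0],
  [0,[0,0,0],0],
  [0,[0,0,0],0],
  [0,[0,0,0],0],
  [0,[0,0,0],0],
])

```text
time: 35.5
tool_pos: [0.6062, 0.3006, 0.1783]
tcp_rot: [3.095, 0.347, -0.009]
wrist_force: [-0.8, -0.2, 0.8]
width: 0.997
```

```bash
python3 st.py .593 .300 .1 12.4
```

```text
t 35.5 pos [0.6062 0.3006 0.1783] yaw 12.77 tilt -0.9996 shift [-0.0123 -0.0044  0.0783] turn 0.007 w 0.997 F [-0.8 -0.2  0.8]
zax [-0.0028 -0.0274 -0.9996] dq [ 0.001 -0.012 -0.019 -0.     0.009  0.   ]
```

servo_tool([
  [0,[-0.006,-0.003,0],0],
  [0,[-0.005,-0.002,0],0],
  [0,[0,0,0.01],0],
  [0,[0,0,0.015],0],
  [0,[0,0,0.015],0],
  [0,[0,0,0.015],0],
  [0,[0,0,0.01],0],
  [0,[0,0,0],0],
])

```text
time: 36.17
tool_pos: [0.5941, 0.3032, 0.1139]
tcp_rot: [3.098, 0.349, 0.003]
wrist_force: [-0.2, -0.4, -1.0]
width: 1.001
```

```bash
python3 st.py .593 .300 .042 12.4
```

```text
t 36.17 pos [0.5941 0.3032 0.1139] yaw 12.85 tilt -0.9997 shift [-0.0017  0.0012  0.072 ] turn 0.008 w 1.001 F [-0.2 -0.4 -1. ]
zax [ 0.0046 -0.0236 -0.9997] dq [ 0.003 -0.004  0.007 -0.001  0.009 -0.001]
```

servo_tool([
  [0,[-0.001,0.001,0.008],0.008],
  [0,[0,0,0.01],0],
  [0,[0,0,0.01],0],
  [0,[0,0,0.01],0],
  [0,[0,0,0.01],0],
  [0,[0,0,0.008],0],
  [0,[0,0,0],0],
  [0,[0,0,0],0],
])

```text
time: 36.83
tool_pos: [0.5935, 0.3005, 0.0519]
tcp_rot: [3.099, 0.335, 0.003]
wrist_force: [-0.3, 0.2, -0.7]
width: 0.999
```

```bash
python3 st.py .593 .300 .042 12.4; python3 -c "
from m import *
c=shot('wrist','w25.png')"
```

```text
t 36.83 pos [0.5935 0.3005 0.0519] yaw 12.34 tilt -0.9997 shift [-0.0005  0.0001  0.01  ] turn -0.001 w 0.999 F [-0.3  0.2 -0.7]
zax [ 0.0044 -0.0238 -0.9997] dq [-0.     0.019  0.011 -0.001 -0.007  0.001]
```

View pics/w25.png

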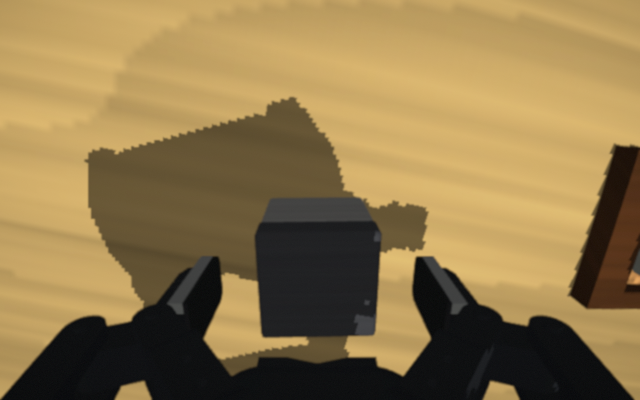

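servo_tool([
  [0,[0,0,0.006],0],
  [0,[0,0,0.004],0],
  [0,[0,0,0],0],
  [255,[0,0,0],0],
  [255,[0,0,0],0],
  [255,[0,0,0],0],
  [255,[0,0,0],0],
  [255,[0,0,0],0],
], newtons=40)

```text
time: 37.55
tool_pos: [0.5954, 0.3011, 0.0438]
tcp_rot: [3.101, 0.335, 0.01]
wrist_force: [-0.2, 0.1, -1.4]
width: 0.587
```

```bash
python3 st.py .445 .095 .1 -11
```

```text
t 37.55 pos [0.5954 0.3011 0.0438] yaw 12.35 tilt -0.9997 shift [-0.1908  0.1705 -0.053 ] turn 0.408 w 0.587 F [-0.2  0.1 -1.4]
zax [ 0.0086 -0.0219 -0.9997] dq [-0.002 -0.003 -0.003  0.001  0.001 -0.001]
```

servo_tool([
  [255,[0,0,-0.015],0],
  [255,[0,0,-0.025],0],
  [255,[0,0,-0.025],0],
  [255,[0,0,-0.01],0],
  [255,[-0.01,0.01,0],0],
  [255,[-0.02,0.018,0],0],
  [255,[-0.025,0.022,0],0],
  [255,[-0.025,0.022,0],0],
], newtons=50)

```text
time: 38.22
tool_pos: [0.5348, 0.2184, 0.1289]
tcp_rot: [3.103, 0.343, 0.023]
wrist_force: [0.5, -0.6, -1.2]
width: 0.586
```

```bash
python3 st.py .4474 .0945 .1 -11
```

```text
t 38.22 pos [0.5348 0.2184 0.1289] yaw 12.62 tilt -0.9997 shift [-0.1127  0.1012  0.0296] turn 0.412 w 0.586 F [ 0.5 -0.6 -1.2]
zax [ 0.0167 -0.0175 -0.9997] dq [-0.372 -0.64   0.743 -0.003 -0.149 -0.375]
```

servo_tool([
  [255,[-0.025,0.023,0],0],
  [255,[-0.025,0.023,0],0],
  [255,[-0.025,0.023,0],0],
  [255,[-0.012,0.011,0],0],
  [255,[-0.005,0.004,-0.001],0.08],
  [255,[0,0,-0.001],0.1],
  [255,[0,0,-0.001],0.1],
  [255,[0,0,-0.001],0.1],
])

```text
time: 38.88
tool_pos: [0.4528, 0.1066, 0.1359]
tcp_rot: [3.111, -0.277, 0.029]
wrist_force: [0.4, -0.2, -1.1]
width: 0.587
```

```bash
python3 st.py .4474 .0945 .0478 -11
```

```text
t 38.88 pos [0.4528 0.1066 0.1359] yaw -10.17 tilt -0.9997 shift [-0.005   0.0115  0.0882] turn 0.015 w 0.587 F [ 0.4 -0.2 -1.1]
zax [ 0.0169 -0.0193 -0.9997] dq [-0.01  -0.04   0.     0.002  0.031  1.248]
```

servo_tool([
  [255,[-0.004,0.007,0],0],
  [255,[-0.001,0.004,0],0],
  [255,[0,0,0.008],0],
  [255,[0,0,0.015],0],
  [255,[0,0,0.015],0],
  [255,[0,0,0.01],0],
  [255,[0,0,0.005],0],
  [255,[0,0,0],0],
])

```text
time: 39.55
tool_pos: [0.4467, 0.094, 0.0818]
tcp_rot: [3.114, -0.261, 0.037]
wrist_force: [-0.4, 0.1, -1.1]
width: 0.588
```

```bash
python3 st.py .4474 .0945 .0478 -11; python3 -c "
from m import *
c=shot('side','s26.png');cv2.imwrite('pics/s26c.png',cv2.resize(c['pixels'][175:295,300:460,::-1],(800,600),interpolation=cv2.INTER_CUBIC))
c=shot('wrist','w26.png')"
```

```text
t 39.55 pos [0.4467 0.094  0.0818] yaw -9.57 tilt -0.9996 shift [-0.0002 -0.0011  0.034 ] turn 0.025 w 0.588 F [-0.4  0.1 -1.1]
zax [ 0.0219 -0.0185 -0.9996] dq [-0.002  0.007  0.004  0.001  0.003 -0.01 ]
```

View pics/w26.png

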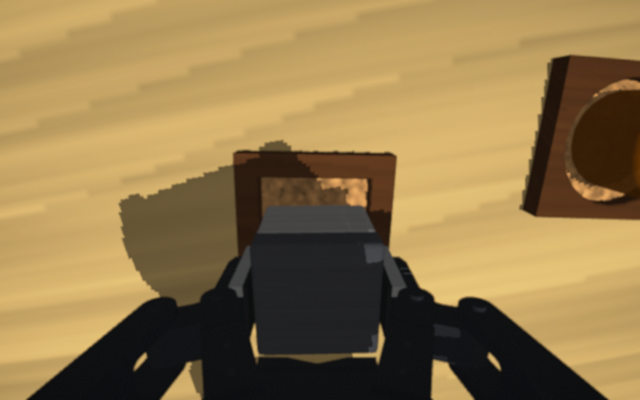

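View pics/s26c.png

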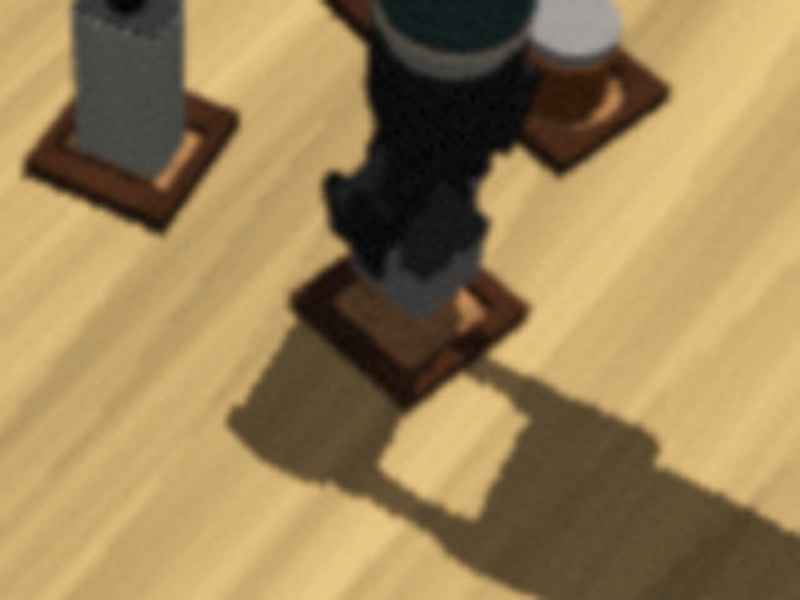

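The tin lines up with the recess (centre columns 317 and 315) and sits parallel to it. Lowering.

servo_tool([
  [255,[0,-0.001,0.006],0.02],
  [255,[0,0,0.008],0],
  [255,[0,0,0.007],0],
  [255,[0,0,0.005],0],
  [255,[0,0,0.003],0],
  [255,[0,0,0],0],
  [255,[0,0,0],0],
  [255,[0,0,0],0],
])

```text
time: 40.32
tool_pos: [0.4507, 0.0953, 0.0528]
tcp_rot: [3.113, -0.294, 0.045]
wrist_force: [-0.4, 0.3, -1.3]
width: 0.587
```

```bash
python3 st.py .4474 .0945 .0478 -11; python3 -c "
from m import *
c=shot('side','s27.png');cv2.imwrite('pics/s27c.png',cv2.resize(c['pixels'][175:295,300:460,::-1],(800,600),interpolation=cv2.INTER_CUBIC))"
```

```text
t 40.32 pos [0.4507 0.0953 0.0528] yaw -10.79 tilt -0.9995 shift [-0.0032  0.0013  0.0049] turn 0.004 w 0.587 F [-0.4  0.3 -1.3]
zax [ 0.0276 -0.0175 -0.9995] dq [ 0.001  0.002 -0.001  0.001 -0.001  0.001]
```

View pics/s27c.png

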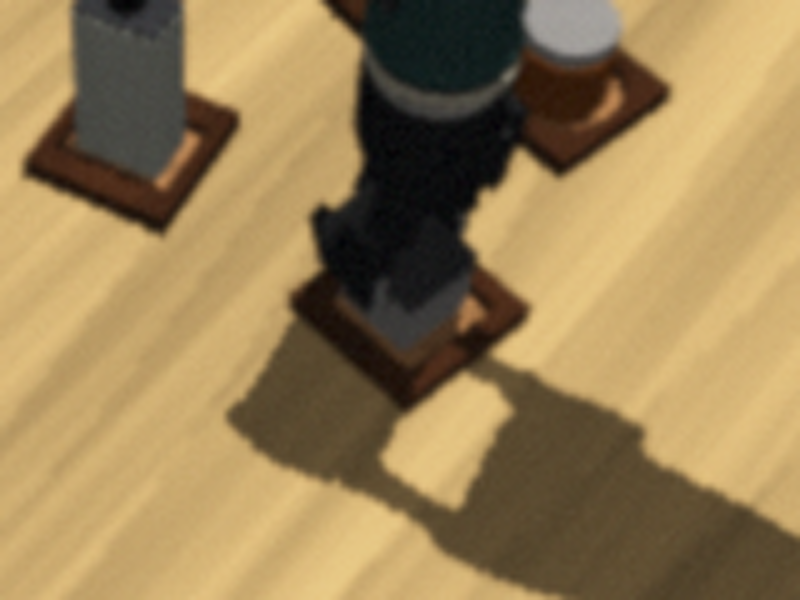

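servo_tool([
  [255,[-0.003,0.001,0],0],
  [255,[-0.001,0,0.002],0],
  [255,[0,0,0.002],0],
  [255,[0,0,0.002],0],
  [255,[0,0,0.001],0],
  [255,[0,0,0],0],
  [255,[0,0,0],0],
  [255,[0,0,0],0],
])

```text
time: 41.03
tool_pos: [0.4484, 0.0951, 0.0484]
tcp_rot: [3.113, -0.294, 0.052]
wrist_force: [-0.4, 0.3, -0.3]
width: 0.589
```

```bash
python3 st.py .4474 .0945 .0478 -11
```

```text
t 41.03 pos [0.4484 0.0951 0.0484] yaw -10.78 tilt -0.9994 shift [-0.0009  0.0008  0.0005] turn 0.004 w 0.589 F [-0.4  0.3 -0.3]
zax [ 0.0315 -0.0173 -0.9994] dq [ 0.    -0.001 -0.001 -0.    -0.002 -0.001]
```

Weight is coming off at the expected height; a touch more, then release and rise.

servo_tool([
  [255,[-0.001,0,0.002],0],
  [255,[0,0,0.001],0],
  [255,[0,0,0],0],
  [200,[0,0,0],0],
  [130,[0,0,0],0],
  [70,[0,0,-0.001],0],
  [0,[0,0,-0.001],0],
  [0,[0,0,-0.001],0],
])

```text
time: 41.7
tool_pos: [0.4492, 0.0952, 0.0505]
tcp_rot: [3.113, -0.293, 0.056]
wrist_force: [0.5, -0.2, 0.6]
width: 0.976
```

servo_tool([
  [0,[0,0,-0.001],0],
  [0,[0,0,-0.006],0],
  [0,[0,0,-0.01],0],
  [0,[0,0,-0.02],0],
  [0,[0,0,-0.025],0],
  [0,[0,0,-0.025],0],
  [0,[0,0,-0.025],0],
  [0,[0,0,-0.015],0],
])

```text
time: 42.37
tool_pos: [0.441, 0.097, 0.1822]
tcp_rot: [3.111, -0.293, 0.042]
wrist_force: [0.2, -0.6, 0.2]
width: 1.001
```

servo_tool([
  [0,[0,0,-0.015],0],
  [0,[0,0,-0.01],0],
  [0,[0,0,-0.001],0],
  [0,[0,0,-0.001],0],
  [0,[0,0,-0.001],0],
  [0,[0,0,-0.001],0],
  [0,[0,0,-0.001],0],
  [0,[0,0,-0.001],0],
])

```text
time: 43.03
tool_pos: [0.441, 0.0979, 0.2205]
tcp_rot: [3.113, -0.293, 0.054]
wrist_force: [0.5, -0.1, 0.4]
width: 0.999
```

```bash
python3 st.py; python3 -c "
from m import *
for n in ['side','top','wrist']:
  c=shot(n,n[0]+'28.png');X=cloud(c)
  def q(nm,f):
    try: print(n,nm,f())
    except Exception as e: print(n,nm,'none')
  p,_=blob(X,.445,.095,.05,.046,.07);q('tin',lambda:(len(p),np.median(p[:,2]),np.percentile(p[:,2],[5,95]),cv2.minAreaRect((p[:,:2]*1000).astype(np.float32))))
  p,_=blob(X,.468,-.098,.05,.055,.08);q('jar',lambda:(len(p),np.median(p[:,2]),cv2.minEnclosingCircle((p[:,:2]*1000).astype(np.float32))))
  p,_=blob(X,.64,.098,.05,.11,.128);q('can',lambda:(len(p),np.median(p[:,2]),cv2.minAreaRect((p[:,:2]*1000).astype(np.float32))))
  p,_=blob(X,.611,-.117,.05,.02,.115);q('bottle',lambda:(len(p),fitc(p,.023)))
  p,_=blob(X,.804,-.043,.06,.015,.04);q('tape',lambda:(len(p),cv2.minAreaRect((p[:,:2]*1000).astype(np.float32))))
  p,_=blob(X,.588,.507,.09,.03,.3);q('wig',lambda:(p.mean(0)))
"
```

```text
t 43.03 pos [0.441  0.0979 0.2205] yaw -10.74 tilt -0.9993 shift [0.1065 0.3777 0.1186] turn -0.355 w 0.999 F [ 0.5 -0.1  0.4]
zax [ 0.0333 -0.0177 -0.9993] dq [ 0.001 -0.001 -0.003  0.003  0.023 -0.   ]
side tin (318, np.float64(0.05308826307766944), array([0.04914034, 0.05593576]), ((446.4564514160156, 97.55191040039062), (51.85856628417969, 52.27774429321289), 79.47318267822266))
side jar (245, np.float64(0.06353741031272171), ((466.1189270019531, -97.68856048583984), 31.079421997070312))
side can (212, np.float64(0.12321071227458616), ((641.316162109375, 99.2012710571289), (57.21792221069336, 37.50518035888672), 9.604220390319824))
side bottle (198, (array([ 0.61179055, -0.11857941]), np.float64(0.0015051675664075211)))
side tape (227, ((794.5814208984375, -51.396446228027344), (87.80277252197266, 90.63312530517578), 71.22034454345703))
side wig [0.55874693 0.53969733 0.19545982]
top tin none
top jar (428, np.float64(0.06391462575860507), ((468.3849182128906, -98.90966033935547), 29.42482566833496))
top can (247, np.float64(0.12447767338661804), ((640.31640625, 96.99522399902344)
[... 313 characters left out ...]
wrist tin (3177, np.float64(0.054352872291887275), array([0.05293358, 0.05548006]), ((448.4635925292969, 96.45487213134766), (51.04449462890625, 51.495235443115234), 79.92813110351562))
wrist jar (4002, np.float64(0.06436728331051453), ((468.9132385253906, -97.83563995361328), 30.09961700439453))
wrist can (0, np.float64(nan), ((0.0, 0.0), (0.0, 0.0), 0.0))
wrist bottle none
wrist tape (0, ((0.0, 0.0), (0.0, 0.0), 0.0))
wrist wig [nan nan nan]
  return _methods._mean(a, axis=axis, dtype=dtype,
  ret = ret.dtype.type(ret / rcount)
m.py:10: RuntimeWarning: Mean of empty slice.
  f=lambda a:np.hypot(p[:,0]-a[0],p[:,1]-a[1])-r; x0=p[:,:2].mean(0)
  ret = um.true_divide(
<string>:13: RuntimeWarning: Mean of empty slice.
```

View pics/s28.png

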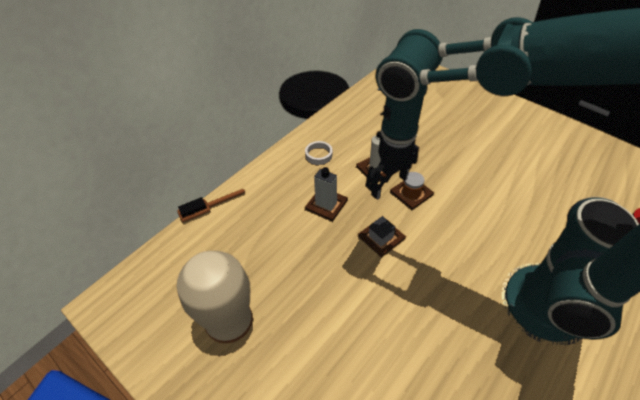

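View pics/w28.png

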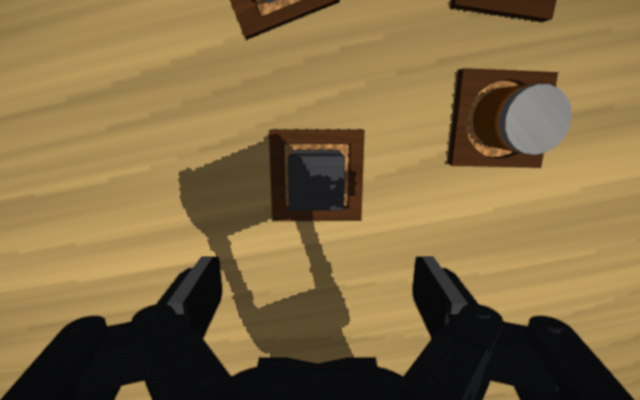

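All four sit in their recesses, and the arm is clear. The tape reading differs from the first one, which was cropped by the search radius, so I'll re-run it the same way on the first picture before handing in.

```bash
python3 -c "
from m import *
for f in ['top0','t28','side0','s28']:
  X=cloud(load(f));p,_=blob(X,.804,-.043,.06,.015,.04);print(f,cv2.minAreaRect((p[:,:2]*1000).astype(np.float32)))
print(bot.finish_job())"
```

```text
top0 ((794.856689453125, -53.11426544189453), (88.15242004394531, 88.428955078125), 13.869004249572754)
t28 ((794.9999389648438, -52.81492614746094), (89.34618377685547, 87.40271759033203), 5.173092365264893)
side0 ((794.8732299804688, -50.636016845703125), (91.62500762939453, 89.0208969116211), 0.72501540184021)
s28 ((794.5814208984375, -51.396446228027344), (87.80277252197266, 90.63312530517578), 71.22034454345703)
the job is handed in; nothing more can be done
None
```

All four supplies are in their matching holders and I handed the job in at about 43 s; the hand-in reports no verdict. I placed the can and then the bottle in the back row, and only after both stood there the jar and then the tin in the front row.

| Item | Offset from recess centre in the last pictures |
|---|---|
| Spray bottle | about 3 mm |
| Solvent can | about 2 mm |
| Jar | about 2 mm |
| Pin tin | about 3 mm |

- **Seating:** The tops of the can, jar and tin read about 4 mm higher than on the bench, which matches the recess floor. The bottle was released with its weight taken at about 4 mm above its grasp height, and stands upright by its side profile.
- **Bystanders:** The tape roll and the wig block read the same as at the start, within 1 mm. An earlier tape reading seemed to differ, but it had been cropped; measured the same way on both pictures, it agrees.
- **Robot:** The gripper is open and clear of everything, at TCP height 0.22 m.
- **Gaps:** In the last pictures the gripper hid the tin from the top camera, so its position rests on the side and wrist cameras, which agree within about 2 mm. The tool's tilt drifted up to 0.1 rad on the way to the jar; I corrected it in free air before grasping.

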